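# Change the control dish behind the sample bottles

### The job

The control dish at the back of the stainless sample rack has to be photographed and replaced. First stand both bottles from the rack upright in the spill tray, then move the used dish from the rack onto the raised round seat of the photo board and put the fresh dish (the one lying on the bare table in front of the rack) into the rack's empty dish seat. Last, put each bottle back into the very collar it came from; keep bottles and dishes level throughout, never tipped over.

Things in the scene. Friction and masses are not known exactly. Their poses are not given: they have to be found in the camera images.
- sample_rack: low stainless rack, fixed: a 140 (x) x 190 (y) x 6 mm plate, origin at the centre of its underside; its front (bottle side) looks to its -x. On it two round bottle collars, inside diameter 64, wall 2.5, rims 16 mm above the origin, centred at (-28, +52) and (-28, -52) mm, and a low dish collar at (+24, 0) mm. At each y end a wire handle 31 mm high, from x = +8 to +58 mm
- rack_seat (a point): centre of the floor of the rack's dish collar (72 mm inside diameter, 2.5 mm wall, rim 3 mm above this floor), 6 mm above the rack's underside; axes as the rack. The used dish lies in it at the start, the fresh dish belongs in it at the end
- photo_stage: grey photo board, fixed to the table, 150 x 150 x 12 mm, origin at the centre of its underside; an L-shaped black and white scale, its top 21 mm above the table, lies on it along its -x and +y sides; in its middle a round black pedestal 77 mm across carries the dish seat
- photo_seat (a point): centre of the floor of the round seat on the photo board, 20 mm above the table; the seat is a recess 72 mm across inside a rim 2.5 mm wide and 3 mm high (rim top 23 mm above the table). The used dish goes in it, concentric within 10 mm and flat on its floor
- spill_tray: open stainless tray, fixed to the table, 200 (x) x 120 (y) x 14 mm, walls and floor 3 mm; origin at the centre of its underside, inner floor 3 mm above it. The side area: it takes both bottles side by side along its x axis
- small_bottle: smaller white sample bottle with a blue screw cap, loose, 80 g: body 46 mm across and 84 mm high, cap 36 mm across, 99 mm high in all; origin at the centre of its foot, z up its axis. At the start it stands in one of the rack's two bottle collars (which one varies), its foot 6 mm above the table
- large_bottle: larger white sample bottle with a red screw cap, loose, 110 g: body 52 mm across and 96 mm high, cap 39 mm across, 113 mm high in all; origin at the centre of its foot, z up its axis. At the start it stands in the rack's other bottle collar
- used_dish: round covered clear dish with brown medium, loose, 22 g, 60 mm across and 15 mm high; origin at the centre of its underside. At the start it lies in the rack's dish collar, behind and between the bottles. Held best across its own x or y axis, where it is 58 mm wide between small flats
- fresh_dish: a dish of the same kind and size (60 mm across, 15 mm high, 22 g, held best across its own x or y axis); at the start it lies alone on the bare table between the robot and the rack. Origin at the centre of its underside
Not all that is in view belongs to the job. What is shaped like the fresh_dish but pink or yellow is not meant.

How it is judged:
By the outcome, as a careful person would: the job done as asked, in the order asked, and still so for the second after the job is handed in, with the robot touching nothing.
It also fails if it takes over 134 s, if anything falls off the work surface, if the arm or the gripper's body presses on something with over 40 N, if the wrist force passes 120 N, or if a joint passes its speed limit or range.

### The arm

A 6-joint arm with a two-finger parallel gripper is mounted at the origin on a cart in front of the work surface, level with it; the furniture and walls round the work are solid. World frame = base frame: x ahead of the robot, y to its left, z up, the work surface at z = 0. Lengths are in m, angles in rad, forces in N, time in s.
With the tool pointing down it reaches from about 0.4 to 0.925 m from the base axis. Payload 3.4 kg.
Tool frame: the origin (TCP) lies on the centre line of the jaws, within the pads' length; the fingertips stand 19 mm ahead of it and the grasp point (between the pads) is the TCP; z points along the fingers, y is the line along which they close (so a half turn about z gives the same grasp; the last joint's range is limited). The gripper opens to 85 mm and grips with 20 to 120 N. Pads are 22 mm wide; open, the fingers measure 114 mm over their backs; the gripper's body (76 mm by 85 mm) begins 54 mm behind the grasp point. The pads swing forward as they close: fully open they stand 13 mm farther back than shut.
Start: joints at [1.093, 0.307, 1.506, -0, 1.328, -0.073], TCP at [0.226, 0.529, 0.25] pointing down, gripper open.
Joint ranges: [-3.12, 3.12], [-1.05, 2.28], [0.14, 2.33], [-1.42, 4.57], [0.1, 2.73], [-2.68, 2.68]. Speed limits (rad/s): [2.57, 2.57, 3.14, 3.14, 3.14, 3.14].

### API

Orientations are given as a rotation vector (axis times angle).
In Python, from plant import ctrl gives the robot as it stands. The module is installed in compiled form; this text tells all that it offers.
- The arm moves only by the tool arm_command, never from a script. Its argument "motion" is a list of rows, each a list of 3 entries, a list of its own where there are three numbers: the shift along the tool's x, y, z scaled (see below), then the turn, a rotation vector about the tool's x, y, z scaled (see below), then the closure, from 0 (fully open) to 1 (shut). In form: [[[tx, ty, tz], [ax, ay, az], hand], ...]. A call has 1 to 5 rows; each row is the pose to reach, as a shift and turn from the pose commanded when the call began, along the tool's axes at that moment; what a row does not reach only later rows make up. The controller multiplies each number of a shift by 0.8 m and each number of a turn by 1.5 rad. A row lasts 1/12 s, in which the tool goes at most 41.7 mm and 7.16 degrees, less where a joint would pass 70% of its speed; a pose out of reach is approached as far as the arm can. A call with a number of a shift or a turn outside -1 to 1 is refused whole. A call with a gripper value outside its range is refused whole. The fingers move at their own pace and stop on an object; "squeeze" is the grip in N (left out, the last holds). Time passes only in rows, so rows that repeat a pose let the fingers close. It gives the time, the measured TCP pose, the force, the opening and the grip force at its end, in the units of the state.
- ctrl.read_state(): the state, without advancing time (a new reading comes with each control period).
- ctrl.snapshot(name): name is "side" or "top" or "wrist"; returns a dict with "frame" (420x560x3 uint8, red, green, blue), "depth" (420x560 float32, m along the optical axis (not along the pixel's ray), 0 where there is no reading), "fov_y" (degrees; the focal length in pixels is half the picture's height over the tangent of half this angle, whatever the lens; pixels are square), "cx", "cy" (the principal point, pixels), "distortion" ([k1, k2, p1, p2, k3] as OpenCV has them; the pictures are not rectified), "cam_to_world" (4x4, takes a point from camera to world coordinates). Camera axes: x right, y down, z forward; pixel columns grow to the right and rows downward; lengths in m; the calibration is good to about 2 mm. A picture is of the moment at which its call begins.
- ctrl.close_job(): hands the job in; it is judged then, once.
The state is a dict: "t": time; "joints": joint angles; "qd": joint speeds; "joint_efforts": joint torques, N m; "eef_pos": TCP position; "tool_rot": TCP orientation; "ft_force": force on the tool from outside, world axes, zero at the start; "wrist_torque": the same for the moment, N m; "grip_width": finger opening in m; "gripper_force": force on a finger pad.
Only numpy, scipy, OpenCV 4.12 (cv2) and the standard library are available. Lean on these libraries where they do the work, as an engineer would, in place of code of your own. Each camera call takes 0.05 s, during which the arm holds its last target. There are 200 camera calls.

## Working session

There is one attempt and no reset: what is moved stays moved. The work goes in short steps, Python scripts to look and compute and a tool call to move; the robot and the scene stay as the last step left them, time stands still between calls to the robot, and variables do not carry over. Pictures are saved under pics/ and viewed, at most 14 in all, crops included, and the job is handed in when it is done.

Besides the shell and the picture viewer there is one more tool, called after "Call:" by a JSON object that holds its "api" and its "payload". arm_command: Moves the arm, as the interface text tells. Its arguments: {"type":"object","properties":{"motion":{"type":"array","items":{"type":"array"}},"squeeze":{"type":"number"}},"required":["motion"]}

```bash
mkdir -p pics
cat > h.py <<'E'
import numpy as np, cv2
from plant import ctrl
from scipy.spatial.transform import Rotation as R
def cam(s):
    f=210/np.tan(np.radians(s["fov_y"])/2)
    return np.array([[f,0,s["cx"]],[0,f,s["cy"]],[0,0,1.]]),np.array(s["distortion"],float),np.array(s["cam_to_world"])
def ray(s,uv,z):
    K,D,T=cam(s)
    p=cv2.undistortPoints(np.array(uv,float).reshape(-1,1,2),K,D).reshape(-1,2)
    d=np.c_[p,np.ones(len(p))]@T[:3,:3].T; o=T[:3,3]
    return o+d*((z-o[2])/d[:,2])[:,None]
def cloud(s):
    h,w=s["depth"].shape
    u,v=np.meshgrid(np.arange(w),np.arange(h)); K,D,T=cam(s)
    p=cv2.undistortPoints(np.stack([u,v],-1).reshape(-1,1,2).astype(float),K,D).reshape(-1,2)
    P=np.c_[p,np.ones(len(p))]*s["depth"].reshape(-1,1)
    return (P@T[:3,:3].T+T[:3,3]).reshape(h,w,3)
def save(s,n): cv2.imwrite(f"pics/{n}.png",s["frame"][:,:,::-1])
E
python3 - <<'E'
from h import *
import pickle
st=ctrl.read_state(); print(st)
S={}
for n in("top","side"):
    S[n]=ctrl.snapshot(n); save(S[n],n+"0"); print(n,S[n]["cam_to_world"].round(3).tolist(),S[n]["fov_y"],S[n]["distortion"])
pickle.dump(S,open("s0.pkl","wb"))
E
```

```text
{'t': 0.0, 'joints': array([ 1.09247561e+00,  3.07580475e-01,  1.50772447e+00, -3.14957682e-05,
        1.32843876e+00, -7.34982087e-02]), 'qd': array([-1.00088038e-03,  1.33935182e-03,  3.08169031e-04,  1.00740821e-03,
        4.46928874e-04, -1.29008505e-05]), 'joint_efforts': array([-1.38185966e-03, -4.57542264e+01, -2.51915646e+01, -2.03282816e-04,
        1.33767648e-02, -1.73356335e-05]), 'eef_pos': array([0.22617453, 0.52788572, 0.24935749]), 'tool_rot': array([-0.63143656, -3.07691157,  0.00326356]), 'ft_force': array([ 0.35028662, -0.31596454, -0.3129157 ]), 'wrist_torque': array([-0.04727176, -0.01486518, -0.00993931]), 'gripper_force': 0.0, 'grip_width': 0.08550885819149354}
top [[-0.027, -0.989, 0.142, 0.399], [-0.999, 0.031, 0.023, -0.016], [-0.027, -0.142, -0.99, 0.974], [0.0, 0.0, 0.0, 1.0]] 55.872823494272 [-0.03395435  0.          0.          0.          0.        ]
side [[-0.987, -0.098, 0.127, 0.451], [-0.161, 0.635, -0.756, 0.64], [-0.007, -0.766, -0.642, 0.584], [0.0, 0.0, 0.0, 1.0]] 57.556974443836 [-0.04493507  0.          0.          0.          0.        ]
```

View pics/top0.png

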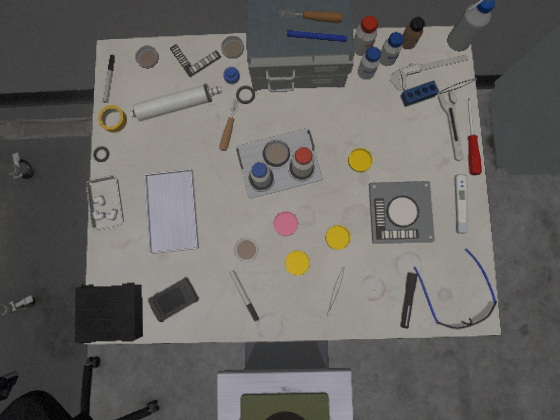

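View pics/side0.png

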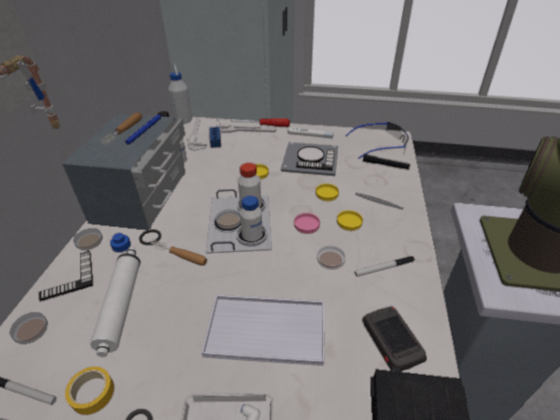

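The top view shows the rack near (278,165), with the blue-capped bottle at (261,173), the red-capped one at (303,160) and the used dish at (276,153). The fresh dish is at (246,249), the tray at (172,211) and the photo board at (402,212). The side view agrees, with the tray at (266,328) and the fresh dish at (331,257).

Run:
```python
from h import *
import pickle
S=pickle.load(open("s0.pkl","rb"))
s=S["top"]; P=cloud(s); f=s["frame"]; hsv=cv2.cvtColor(f,cv2.COLOR_RGB2HSV)
def box(m,u0,v0,u1,v1):
    o=np.zeros(m.shape,np.uint8); o[v0:v1,u0:u1]=m[v0:v1,u0:u1]; return o
def cen(m):
    c=max(cv2.findContours(m,0,2)[0],key=cv2.contourArea); return c,cv2.minEnclosingCircle(c),cv2.minAreaRect(c)
H,Sa,V=[hsv[:,:,i].astype(int) for i in range(3)]
blue=((H>95)&(H<125)&(Sa>120)).astype(np.uint8); red=(((H<8)|(H>172))&(Sa>120)).astype(np.uint8)
for n,m,b,z in(("blue",blue,(245,160,278,188),.105),("red",red,(288,145,318,175),.119)):
    c,ci,r=cen(box(m,*b)); print(n,ci,ray(s,ci[0],z).round(4))
brown=((H<25)&(Sa>35)&(V<190)).astype(np.uint8)
for n,b,z in(("fresh",(225,230,268,268),.012),("used",(258,138,292,168),.018)):
    c,ci,r=cen(box(brown,*b)); print(n,ci,ray(s,ci[0],z).round(4))
for n,u,v in(("table",330,120),("plate",247,185),("tray",172,211),("board",378,190),("seat",403,212),("dish",246,249),("blk",110,310)):
    print(n,f[v,u],P[v-2:v+3,u-2:u+3].reshape(-1,3).mean(0).round(4))
for n,b in (("rack",f[120:205,228:330]),("tray",f[160:262,138:206]),("fresh",f[232:267,228:265]),("board",f[172:252,362:442])): pass
# tile view
def up(c,k): return cv2.resize(c,None,fx=k,fy=k,interpolation=cv2.INTER_CUBIC)
T=np.zeros((600,800,3),np.uint8)
a=up(f[122:202,232:332],4); T[:320,:400]=a
a=up(f[162:262,138:208],4)[:, :280]; T[:400,400:680]=a
a=up(f[172:252,362:442],3); T[320:560,0:240]=a
a=up(f[230:268,228:266],4); T[400:552,400:552]=a
cv2.imwrite("pics/tile.png",T[:,:,::-1])
```

```text
blue ((258.6896667480469, 169.15516662597656), 6.742877960205078) [[0.6147 0.0423 0.105 ]]
red ((303.3235168457031, 154.85293579101562), 7.971190452575684) [[ 0.6405 -0.0585  0.119 ]]
fresh ((245.88043212890625, 249.46739196777344), 9.533459663391113) [[0.4394 0.0838 0.012 ]]
used ((276.2011413574219, 153.1896514892578), 9.23686695098877) [[0.6756 0.0037 0.018 ]]
table [152 146 141] [ 0.7638 -0.1362 -0.    ]
plate [136 132 137] [0.5999 0.0791 0.0053]
tray [159 159 171] [0.5405 0.2685 0.0023]
board [96 98 96] [ 0.5756 -0.244   0.0118]
seat [165 162 155] [ 0.5182 -0.2989  0.0199]
dish [121 107  99] [0.4404 0.0832 0.0148]
blk [33 30 31] [0.3065 0.3975 0.0516]
```

View pics/tile.png

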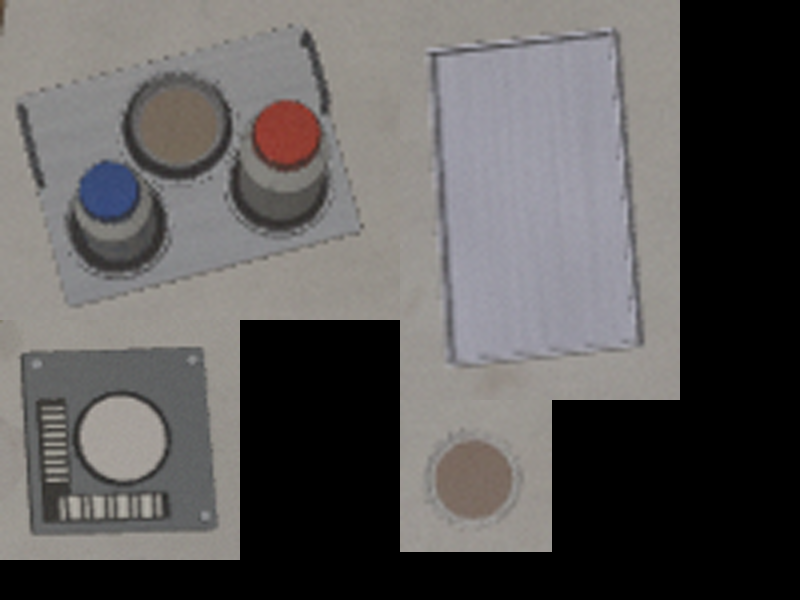

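The tile gives the rack corners at tile pixels (20,100), (298,25), (362,230) and (70,305). The tray corners are (430,48), (615,30), (642,345) and (450,365), and the photo seat centre is (122,437).

```bash
cat > plan.py <<'E'
from h import *
import sys
# usage: plan(targets): commanded pose tracked in cmd.npy: x,y,z,yaw ; tool x axis dir = (cos yaw, sin yaw), tool z down, tool y = z cross x
def Rt(y): 
    x=np.array([np.cos(y),np.sin(y),0]); z=np.array([0,0,-1.]); return np.c_[x,np.cross(z,x),z]
def rel(a,b):
    A=Rt(a[3]); d=A.T@(np.array(b[:3])-a[:3]); n=max(np.linalg.norm(d)/.0417,abs(b[3]-a[3])/np.radians(7.16))
    return (d/.8).round(4).tolist(), round(-(b[3]-a[3])/1.5,4), round(n,1)
def plan(*ps):
    for a,b in zip(ps,ps[1:]): print(*rel(a,b))
E
python3 - <<'E'
from plan import *
import pickle
S=pickle.load(open("s0.pkl","rb"))
s=S["top"]
r=np.array([(20,100),(298,25),(362,230),(70,305)])/4+(232,122)
t=(np.array([(430,48),(615,30),(642,345),(450,365)])-(400,0))/4+(138,162)
for n,q,z in(("rack",r,.006),("tray",t,.014)):
    p=ray(s,q,z)[:,:2]; c=p.mean(0); ex=(p[0]+p[1]-p[2]-p[3])/2; ey=(p[0]+p[3]-p[1]-p[2])/2
    print(n,c.round(4),np.hypot(*ex).round(3),np.hypot(*ey).round(3),np.degrees(np.arctan2(ex[1],ex[0])),np.degrees(np.arctan2(-ey[0],ey[1])))
    if n=="rack":
        th=(np.arctan2(ex[1],ex[0])+np.arctan2(-ey[0],ey[1]))/2
        M=np.array([[np.cos(th),-np.sin(th)],[np.sin(th),np.cos(th)]])
        for l in((-.028,.052),(-.028,-.052),(.024,0)): print(l,(c+M@l).round(4))
print("photo",ray(s,[(402.7,211+.7)],.022).round(4))
st=ctrl.read_state(); Q=R.from_rotvec(st["tool_rot"]).as_matrix(); print(Q.round(3)); print(np.degrees(np.arctan2(Q[1,0],Q[0,0])))
E
```

```text
rack [ 0.6535 -0.0021] 0.137 0.185 13.504351104992013 13.202994690030774
(-0.028, 0.052) [0.6143 0.0421]
(-0.028, -0.052) [ 0.6383 -0.0591]
(0.024, 0) [0.6769 0.0035]
tray [0.5397 0.2665] 0.198 0.118 4.855700115916901 3.993105253971571
photo [[ 0.5187 -0.2976  0.022 ]]
[[-0.919  0.394 -0.001]
 [ 0.394  0.919 -0.002]
 [ 0.    -0.002 -1.   ]]
156.8059687085369
```

Run:
```python
from plan import *
d=np.radians
A=np.array([.226,.529,.25,d(156.8)]);B=np.array([.6145,.0422,.25,d(103.4)])
plan(*[A+(B-A)*k/4 for k in range(5)])
```

```text
[-0.1715, -0.092, 0.0] 0.1553 3.7
[-0.1881, -0.0499, 0.0] 0.1553 3.7
[-0.1946, -0.0051, 0.0] 0.1553 3.7
[-0.1905, 0.0399, 0.0] 0.1553 3.7
```

Call:
{"api": "arm_command", "payload": {"motion": [[[-0.1715, -0.092, 0], [0, 0, 0.1553], 0], [[-0.1715, -0.092, 0], [0, 0, 0.1553], 0], [[-0.1715, -0.092, 0], [0, 0, 0.1553], 0], [[-0.1715, -0.092, 0], [0, 0, 0.1553], 0], [[-0.1715, -0.092, 0], [0, 0, 0.1553], 0]], "squeeze": 30}}

```text
t: 0.52
eef_pos: [0.3261, 0.4023, 0.2498]
tool_rot: [0.991, 2.979, -0.005]
ft_force: [0.2, -0.4, -0.5]
grip_width: 0.0853
gripper_force: 0.0
```

Call:
{"api": "arm_command", "payload": {"motion": [[[-0.1881, -0.0499, 0], [0, 0, 0.1553], 0], [[-0.1881, -0.0499, 0], [0, 0, 0.1553], 0], [[-0.1881, -0.0499, 0], [0, 0, 0.1553], 0], [[-0.1881, -0.0499, 0], [0, 0, 0.1553], 0], [[-0.1881, -0.0499, 0], [0, 0, 0.1553], 0]]}}

```text
t: 0.93
eef_pos: [0.4238, 0.2816, 0.2501]
tool_rot: [1.33, 2.843, -0.002]
ft_force: [-0.6, 1.3, 0.4]
grip_width: 0.0852
gripper_force: 0.0
```

Call:
{"api": "arm_command", "payload": {"motion": [[[-0.1946, -0.0051, 0], [0, 0, 0.1553], 0], [[-0.1946, -0.0051, 0], [0, 0, 0.1553], 0], [[-0.1946, -0.0051, 0], [0, 0, 0.1553], 0], [[-0.1946, -0.0051, 0], [0, 0, 0.1553], 0], [[-0.1946, -0.0051, 0], [0, 0, 0.1553], 0]]}}

```text
t: 1.35
eef_pos: [0.5216, 0.1603, 0.25]
tool_rot: [1.651, 2.669, -0.0]
ft_force: [-0.1, -0.1, 0.2]
grip_width: 0.085
gripper_force: 0.0
```

Call:
{"api": "arm_command", "payload": {"motion": [[[-0.1905, 0.0399, 0], [0, 0, 0.1553], 0], [[-0.1905, 0.0399, 0], [0, 0, 0.1553], 0], [[-0.1905, 0.0399, 0], [0, 0, 0.1553], 0], [[-0.1905, 0.0399, 0], [0, 0, 0.1553], 0], [[-0.1905, 0.0399, 0], [0, 0, 0.1553], 0]]}}

```text
t: 1.77
eef_pos: [0.6188, 0.0385, 0.2496]
tool_rot: [1.949, 2.46, 0.0]
ft_force: [-0.0, -0.3, 0.5]
grip_width: 0.0852
gripper_force: 0.0
```

Run:
```python
from plan import *
import pickle
s=ctrl.snapshot("wrist"); save(s,"w1"); pickle.dump(s,open("w1.pkl","wb"))
st=ctrl.read_state(); Q=R.from_rotvec(st["tool_rot"]).as_matrix(); print(st["eef_pos"],np.degrees(np.arctan2(Q[1,0],Q[0,0])),st["t"],Q[2])
print(s["cam_to_world"].round(3))
```

```text
[0.6165451  0.04082441 0.2494567 ] 103.24235848110774 1.8167 [ 3.71926998e-04 -2.23038944e-04 -9.99999906e-01]
[[ 0.974  0.216  0.069  0.601]
 [ 0.227 -0.931 -0.287  0.111]
 [ 0.002  0.295 -0.955  0.373]
 [ 0.     0.     0.     1.   ]]
```

View pics/w1.png

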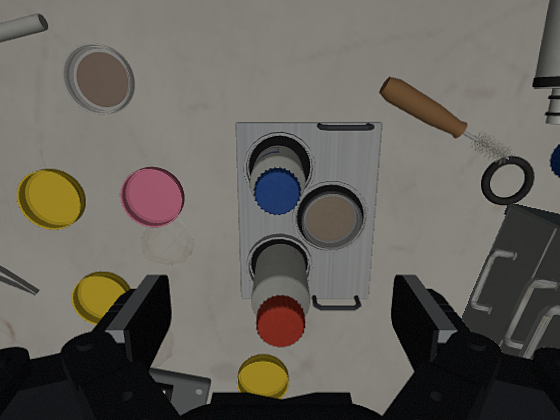

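The wrist view shows the blue cap at (277,190), the red cap at (281,320), the used dish at (331,217) and the fresh dish at (103,80). I'll use it to check the top-camera positions.

Run:
```python
from plan import *
import pickle
s=pickle.load(open("w1.pkl","rb"))
f=s["frame"]; hsv=cv2.cvtColor(f,cv2.COLOR_RGB2HSV); H,Sa,V=[hsv[:,:,i].astype(int) for i in range(3)]
blue=(H>95)&(H<125)&(Sa>120); red=((H<8)|(H>172))&(Sa>120); br=(H<25)&(Sa>25)&(V<190)
for n,m,b,z in(("small",blue,(245,160,310,220),.105),("large",red,(250,285,310,350),.119)):
    o=np.zeros(m.shape,np.uint8); o[b[1]:b[3],b[0]:b[2]]=m[b[1]:b[3],b[0]:b[2]]
    c=max(cv2.findContours(o,0,2)[0],key=cv2.contourArea); h=cv2.minEnclosingCircle(c); print(n,h,ray(s,h[0],z).round(4),ray(s,c[:,0].mean(0),z).round(4))
print("used top rim",ray(s,[(331,217)],.0185).round(4),"fresh",ray(s,[(102.5,79.5)],.0135).round(4))
print("rack corners",ray(s,[(236,122),(381,122),(368,300),(242,298)],.006).round(4).tolist())
st=ctrl.read_state(); Q=R.from_rotvec(st["tool_rot"]).as_matrix(); print(st["eef_pos"],np.degrees(np.arctan2(Q[1,0],Q[0,0])))
```

```text
small ((276.78570556640625, 191.07142639160156), 23.54446029663086) [[0.6145 0.0433 0.105 ]] [[0.6142 0.0431 0.105 ]]
large ((280.4681396484375, 320.6114501953125), 25.657352447509766) [[ 0.6398 -0.0533  0.119 ]] [[ 0.6402 -0.051   0.119 ]]
used top rim [[0.6771 0.0077 0.0185]] fresh [[0.4446 0.0848 0.0135]]
rack corners [[0.5667, 0.0752, 0.006], [0.7006, 0.1063, 0.006], [0.7446, -0.0794, 0.006], [0.6095, -0.1084, 0.006]]
[0.6165451  0.04082441 0.2494567 ] 103.24235848110774
```

Call:
{"api": "arm_command", "payload": {"motion": [[[0, 0, 0.12], [0, 0, 0], 0], [[0, 0, 0.12], [0, 0, 0], 0], [[0, 0, 0.12], [0, 0, 0], 0], [[0, 0, 0.12], [0, 0, 0], 0]], "squeeze": 35}}

```text
t: 2.15
eef_pos: [0.6102, 0.044, 0.1494]
tool_rot: [-1.939, -2.46, 0.01]
ft_force: [-1.4, 1.3, 0.7]
grip_width: 0.0856
gripper_force: 0.0
```

Call:
{"api": "arm_command", "payload": {"motion": [[[0, 0, 0.05], [0, 0, 0], 0], [[0, 0, 0.11], [0, 0, 0], 0], [[0, 0, 0.11], [0, 0, 0], 0], [[0, 0, 0.11], [0, 0, 0], 0]]}}

```text
t: 2.48
eef_pos: [0.6127, 0.0431, 0.0647]
tool_rot: [-1.942, -2.463, 0.005]
ft_force: [-0.3, 0.1, -0.3]
grip_width: 0.0851
gripper_force: 0.0
```

Call:
{"api": "arm_command", "payload": {"motion": [[[0, 0, 0], [0, 0, 0], 1], [[0, 0, 0], [0, 0, 0], 1], [[0, 0, 0], [0, 0, 0], 1], [[0, 0, 0], [0, 0, 0], 1], [[0, 0, 0], [0, 0, 0], 1]]}}

```text
t: 2.9
eef_pos: [0.6168, 0.0419, 0.0691]
tool_rot: [1.945, 2.463, 0.005]
ft_force: [-0.2, 0.8, 6.1]
grip_width: 0.0455
gripper_force: 35.3
```

Call:
{"api": "arm_command", "payload": {"motion": [[[0, 0, 0], [0, 0, 0], 1], [[0, 0, 0], [0, 0, 0], 1], [[0, 0, 0], [0, 0, 0], 1], [[0, 0, 0], [0, 0, 0], 1], [[0, 0, 0], [0, 0, 0], 1]]}}

```text
t: 3.32
eef_pos: [0.6168, 0.0419, 0.0691]
tool_rot: [1.945, 2.463, 0.005]
ft_force: [-0.3, 1.2, 6.1]
grip_width: 0.0449
gripper_force: 35.3
```

Call:
{"api": "arm_command", "payload": {"motion": [[[0, 0, -0.03], [0, 0, 0], 1], [[0, 0, -0.07], [0, 0, 0], 1], [[0, 0, -0.11], [0, 0, 0], 1], [[0, 0, -0.15], [0, 0, 0], 1], [[0, 0, -0.15], [0, 0, 0], 1]]}}

```text
t: 3.73
eef_pos: [0.6197, 0.0417, 0.195]
tool_rot: [1.94, 2.456, 0.015]
ft_force: [2.2, -0.1, 0.2]
grip_width: 0.0456
gripper_force: 36.1
```

Run:
```python
from plan import *
d=np.radians
t=np.array([.5397,.2665]); u=.05*np.array([np.cos(d(4.4)),np.sin(d(4.4))])
y=d(103.4); far=[*(t+u),.186,y]; near=[*(t-u),.186,y]
a=[.6145,.0422,.186,y]; L=[.640,-.0565,.186,y]; D=[.6765,.004,.186,y]; F=[.441,.084,.186,y]; Ph=[.5187,-.2976,.186,y]
for n,p in(("s->far",(a,far)),("far->L",(far,L)),("L->near",(L,near)),("near->D",(near,D)),("D->Ph",(D,Ph)),("Ph->F",(Ph,F)),("F->D",(F,D)),("D->near",(D,near)),("near->L",(near,L)),("L->far",(L,far)),("far->s",(far,a))): print(n,*rel(*p))
```

```text
s->far [0.2846, 0.0358, 0.0] -0.0 5.5
far->L [-0.412, -0.0333, 0.0] -0.0 7.9
L->near [0.4316, -0.0901, 0.0] -0.0 8.5
near->D [-0.3686, 0.152, 0.0] -0.0 7.6
D->Ph [-0.321, -0.2792, 0.0] -0.0 8.2
Ph->F [0.4865, 0.0161, 0.0] -0.0 9.3
F->D [-0.1655, 0.2632, 0.0] -0.0 6.0
D->near [0.3686, -0.152, 0.0] -0.0 7.6
near->L [-0.4316, 0.0901, 0.0] -0.0 8.5
L->far [0.412, 0.0333, 0.0] -0.0 7.9
far->s [-0.2846, -0.0358, 0.0] -0.0 5.5
```

Call:
{"api": "arm_command", "payload": {"motion": [[[0.04, 0.005, 0], [0, 0, 0], 1], [[0.08, 0.01, 0], [0, 0, 0], 1], [[0.12, 0.015, 0], [0, 0, 0], 1], [[0.16, 0.02, 0], [0, 0, 0], 1], [[0.2, 0.025, 0], [0, 0, 0], 1]]}}

```text
t: 4.15
eef_pos: [0.5972, 0.2032, 0.1873]
tool_rot: [1.947, 2.464, 0.002]
ft_force: [0.6, -0.6, -1.4]
grip_width: 0.0453
gripper_force: 36.1
```

Call:
{"api": "arm_command", "payload": {"motion": [[[0.04, 0.0054, 0], [0, 0, 0], 1], [[0.07, 0.009, 0], [0, 0, 0], 1], [[0.0846, 0.0108, 0], [0, 0, 0], 1], [[0.0846, 0.0108, 0], [0, 0, 0], 1], [[0.0846, 0.0108, 0], [0, 0, 0], 1]]}}

```text
t: 4.57
eef_pos: [0.59, 0.2696, 0.1865]
tool_rot: [1.945, 2.466, -0.001]
ft_force: [0.2, 0.7, -1.2]
grip_width: 0.0453
gripper_force: 36.1
```

Call:
{"api": "arm_command", "payload": {"motion": [[[0, 0, 0.04], [0, 0, 0], 1], [[0, 0, 0.08], [0, 0, 0], 1], [[0, 0, 0.11], [0, 0, 0], 1], [[0, 0, 0.13], [0, 0, 0], 1], [[0, 0, 0.13], [0, 0, 0], 1]]}}

```text
t: 4.98
eef_pos: [0.5875, 0.2664, 0.0783]
tool_rot: [-1.947, -2.461, 0.012]
ft_force: [-0.9, 0.2, -1.5]
grip_width: 0.045
gripper_force: 36.1
```

Call:
{"api": "arm_command", "payload": {"motion": [[[0, 0, 0.01], [0, 0, 0], 1], [[0, 0, 0.02], [0, 0, 0], 1], [[0, 0, 0.02], [0, 0, 0], 1], [[0, 0, 0.02], [0, 0, 0], 1], [[0, 0, 0.02], [0, 0, 0], 1]]}}

```text
t: 5.4
eef_pos: [0.5907, 0.2699, 0.0672]
tool_rot: [1.946, 2.465, 0.002]
ft_force: [0.1, 0.3, -1.5]
grip_width: 0.0453
gripper_force: 35.9
```

Run:
```python
from plan import *
s=ctrl.snapshot("side"); save(s,"p1")
st=ctrl.read_state(); print(st["eef_pos"],st["ft_force"])
```

```text
[0.59057094 0.27005178 0.06722482] [ 0.12515451 -0.4308354  -1.28161225]
```

View pics/p1.png

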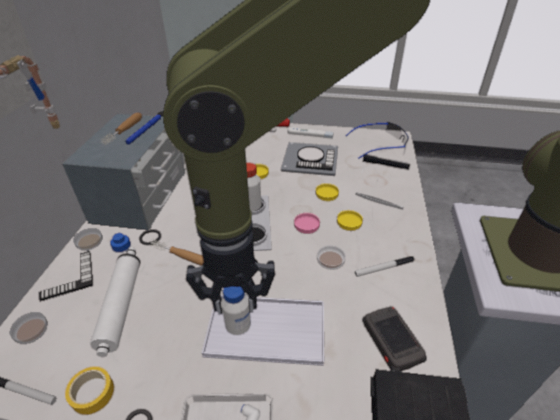

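The small bottle stands at the far end of the tray near (236,312), still in the gripper. I'll lower it the last 2 mm and release.

Call:
{"api": "arm_command", "payload": {"motion": [[[0, 0, 0.0025], [0, 0, 0], 1], [[0, 0, 0.0025], [0, 0, 0], 1], [[0, 0, 0.0025], [0, 0, 0], 0.3], [[0, 0, 0.0025], [0, 0, 0], 0.2], [[0, 0, 0.0025], [0, 0, 0], 0.1]]}}

```text
t: 5.87
eef_pos: [0.5901, 0.2701, 0.0645]
tool_rot: [1.946, 2.466, 0.001]
ft_force: [0.5, 0.4, 0.1]
grip_width: 0.0767
gripper_force: 0.0
```

Call:
{"api": "arm_command", "payload": {"motion": [[[0, 0, 0], [0, 0, 0], 0], [[0, 0, 0], [0, 0, 0], 0], [[0, 0, -0.03], [0, 0, 0], 0], [[0, 0, -0.07], [0, 0, 0], 0], [[0, 0, -0.11], [0, 0, 0], 0]]}}

```text
t: 6.28
eef_pos: [0.589, 0.2695, 0.1517]
tool_rot: [-1.946, -2.464, 0.005]
ft_force: [1.4, 0.4, 0.6]
grip_width: 0.0854
gripper_force: 0.0
```

Call:
{"api": "arm_command", "payload": {"motion": [[[0, 0, -0.04], [0, 0, 0], 0], [[0, 0, -0.08], [0, 0, 0], 0], [[0, 0, -0.12], [0, 0, 0], 0], [[0, 0, -0.12], [0, 0, 0], 0]]}}

```text
t: 6.62
eef_pos: [0.5937, 0.2713, 0.2562]
tool_rot: [1.942, 2.46, 0.018]
ft_force: [0.7, 1.0, 0.8]
grip_width: 0.0855
gripper_force: 0.0
```

Call:
{"api": "arm_command", "payload": {"motion": [[[-0.206, -0.0167, 0], [0, 0, 0], 0], [[-0.206, -0.0167, 0], [0, 0, 0], 0], [[-0.206, -0.0167, 0], [0, 0, 0], 0], [[-0.206, -0.0167, 0], [0, 0, 0], 0], [[-0.206, -0.0167, 0], [0, 0, 0], 0]]}}

```text
t: 7.03
eef_pos: [0.6163, 0.0992, 0.248]
tool_rot: [1.952, 2.458, -0.005]
ft_force: [-0.3, -0.2, -0.0]
grip_width: 0.0853
gripper_force: 0.0
```

Call:
{"api": "arm_command", "payload": {"motion": [[[-0.206, -0.0166, 0], [0, 0, 0], 0], [[-0.206, -0.0166, 0], [0, 0, 0], 0], [[-0.206, -0.0166, 0], [0, 0, 0], 0], [[-0.206, -0.0166, 0], [0, 0, 0], 0], [[-0.206, -0.0166, 0], [0, 0, 0], 0]]}}

```text
t: 7.45
eef_pos: [0.6418, -0.0645, 0.2478]
tool_rot: [1.952, 2.457, -0.005]
ft_force: [-0.2, 1.0, -0.4]
grip_width: 0.0853
gripper_force: 0.0
```

Call:
{"api": "arm_command", "payload": {"motion": [[[0, 0, 0], [0, 0, 0], 0], [[0, 0, 0], [0, 0, 0], 0]]}}

```text
t: 7.62
eef_pos: [0.6404, -0.0568, 0.2478]
tool_rot: [-1.947, -2.464, -0.0]
ft_force: [0.5, -0.1, -0.3]
grip_width: 0.0855
gripper_force: 0.0
```

Run:
```python
from plan import *
st=ctrl.read_state(); print(st["eef_pos"],st["t"])
s=ctrl.snapshot("wrist"); save(s,"w2")
f=s["frame"]; hsv=cv2.cvtColor(f,cv2.COLOR_RGB2HSV); H,Sa,V=[hsv[:,:,i].astype(int) for i in range(3)]
red=((H<8)|(H>172))&(Sa>120)
for c in cv2.findContours(red.astype(np.uint8),0,2)[0]:
    h=cv2.minEnclosingCircle(c)
    if h[1]>12: print(h,ray(s,h[0],.119).round(4))
```

```text
[ 0.64035931 -0.05676636  0.24778387] 7.6167
((281.9527282714844, 205.1717529296875), 27.660743713378906) [[ 0.6406 -0.0566  0.119 ]]
```

View pics/w2.png

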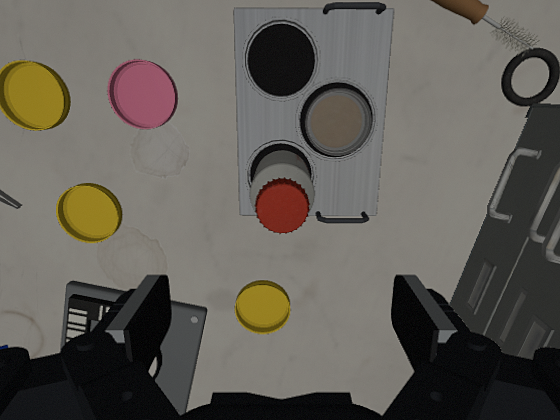

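The collar is empty at (281,60), and the large bottle's red cap at (282,205) lies on the TCP axis.

Call:
{"api": "arm_command", "payload": {"motion": [[[0, 0, 0.05], [0, 0, 0], 0], [[0, 0, 0.1], [0, 0, 0], 0], [[0, 0, 0.15], [0, 0, 0], 0], [[0, 0, 0.19], [0, 0, 0], 0], [[0, 0, 0.2125], [0, 0, 0], 0]], "squeeze": 35}}

```text
t: 8.08
eef_pos: [0.6376, -0.0541, 0.0742]
tool_rot: [-1.94, -2.464, 0.005]
ft_force: [-0.4, -0.3, 0.3]
grip_width: 0.0853
gripper_force: 0.0
```

Call:
{"api": "arm_command", "payload": {"motion": [[[0, 0, 0], [0, 0, 0], 0], [[0, 0, 0], [0, 0, 0], 0], [[0, 0, 0], [0, 0, 0], 1], [[0, 0, 0], [0, 0, 0], 1], [[0, 0, 0], [0, 0, 0], 1]]}}

```text
t: 8.5
eef_pos: [0.6421, -0.0567, 0.0806]
tool_rot: [1.944, 2.464, 0.003]
ft_force: [-0.5, -0.1, 6.2]
grip_width: 0.0517
gripper_force: 13.2
```

Call:
{"api": "arm_command", "payload": {"motion": [[[0, 0, 0], [0, 0, 0], 1], [[0, 0, 0], [0, 0, 0], 1], [[0, 0, 0], [0, 0, 0], 1], [[0, 0, 0], [0, 0, 0], 1], [[0, 0, 0], [0, 0, 0], 1]]}}

```text
t: 8.92
eef_pos: [0.642, -0.0569, 0.0807]
tool_rot: [1.945, 2.463, 0.004]
ft_force: [-1.1, 0.8, 7.3]
grip_width: 0.0517
gripper_force: 36.1
```

Call:
{"api": "arm_command", "payload": {"motion": [[[0, 0, -0.03], [0, 0, 0], 1], [[0, 0, -0.07], [0, 0, 0], 1], [[0, 0, -0.11], [0, 0, 0], 1], [[0, 0, -0.15], [0, 0, 0], 1], [[0, 0, -0.15], [0, 0, 0], 1]]}}

```text
t: 9.33
eef_pos: [0.645, -0.0577, 0.2066]
tool_rot: [1.939, 2.456, 0.011]
ft_force: [1.0, -0.1, -0.0]
grip_width: 0.051
gripper_force: 37.0
```

Call:
{"api": "arm_command", "payload": {"motion": [[[0.04, -0.0084, 0], [0, 0, 0], 1], [[0.085, -0.0177, 0], [0, 0, 0], 1], [[0.13, -0.0271, 0], [0, 0, 0], 1], [[0.175, -0.0365, 0], [0, 0, 0], 1], [[0.22, -0.0459, 0], [0, 0, 0], 1]]}}

```text
t: 9.75
eef_pos: [0.5631, 0.1068, 0.1985]
tool_rot: [1.948, 2.464, 0.001]
ft_force: [0.9, -0.1, -1.0]
grip_width: 0.0517
gripper_force: 36.9
```

Call:
{"api": "arm_command", "payload": {"motion": [[[0.045, -0.0094, 0], [0, 0, 0], 1], [[0.09, -0.0188, 0], [0, 0, 0], 1], [[0.135, -0.0282, 0], [0, 0, 0], 1], [[0.18, -0.0376, 0], [0, 0, 0], 1], [[0.2116, -0.0442, 0], [0, 0, 0], 1]]}}

```text
t: 10.17
eef_pos: [0.4886, 0.2646, 0.1986]
tool_rot: [-1.945, -2.466, -0.002]
ft_force: [0.4, -0.1, -0.7]
grip_width: 0.0511
gripper_force: 36.9
```

Call:
{"api": "arm_command", "payload": {"motion": [[[0, 0, 0], [0, 0, 0], 1], [[0, 0, 0.04], [0, 0, 0], 1], [[0, 0, 0.08], [0, 0, 0], 1], [[0, 0, 0.11], [0, 0, 0], 1], [[0, 0, 0.13], [0, 0, 0], 1]]}}

```text
t: 10.58
eef_pos: [0.4892, 0.2612, 0.0921]
tool_rot: [-1.946, -2.465, 0.004]
ft_force: [0.0, -0.3, -0.4]
grip_width: 0.0514
gripper_force: 37.0
```

Call:
{"api": "arm_command", "payload": {"motion": [[[0, 0, 0.01], [0, 0, 0], 1], [[0, 0, 0.0225], [0, 0, 0], 1], [[0, 0, 0.0225], [0, 0, 0], 1], [[0, 0, 0.0225], [0, 0, 0], 1], [[0, 0, 0.0225], [0, 0, 0], 1]]}}

```text
t: 11.0
eef_pos: [0.4914, 0.2623, 0.077]
tool_rot: [1.946, 2.465, 0.003]
ft_force: [-0.3, 0.4, 0.5]
grip_width: 0.0513
gripper_force: 36.6
```

Call:
{"api": "arm_command", "payload": {"motion": [[[0, 0, 0], [0, 0, 0], 0.3], [[0, 0, 0], [0, 0, 0], 0.2], [[0, 0, 0], [0, 0, 0], 0.1], [[0, 0, 0], [0, 0, 0], 0], [[0, 0, 0], [0, 0, 0], 0]]}}

```text
t: 11.42
eef_pos: [0.4905, 0.2623, 0.0765]
tool_rot: [1.946, 2.466, 0.0]
ft_force: [-0.1, -0.8, -0.4]
grip_width: 0.0853
gripper_force: 0.0
```

Call:
{"api": "arm_command", "payload": {"motion": [[[0, 0, -0.03], [0, 0, 0], 0], [[0, 0, -0.075], [0, 0, 0], 0], [[0, 0, -0.12], [0, 0, 0], 0], [[0, 0, -0.165], [0, 0, 0], 0], [[0, 0, -0.2], [0, 0, 0], 0]]}}

```text
t: 11.83
eef_pos: [0.4909, 0.2625, 0.2393]
tool_rot: [1.946, 2.465, 0.004]
ft_force: [1.3, 0.6, -0.3]
grip_width: 0.0852
gripper_force: 0.0
```

Call:
{"api": "arm_command", "payload": {"motion": [[[-0.1843, 0.076, 0], [0, 0, 0], 0], [[-0.1843, 0.076, 0], [0, 0, 0], 0], [[-0.1843, 0.076, 0], [0, 0, 0], 0], [[-0.1843, 0.076, 0], [0, 0, 0], 0], [[-0.1843, 0.076, 0], [0, 0, 0], 0]]}}

```text
t: 12.25
eef_pos: [0.588, 0.1277, 0.2365]
tool_rot: [1.949, 2.457, 0.0]
ft_force: [0.6, 0.7, -0.1]
grip_width: 0.0853
gripper_force: 0.0
```

Call:
{"api": "arm_command", "payload": {"motion": [[[-0.1843, 0.076, 0], [0, 0, 0], 0], [[-0.1843, 0.076, 0], [0, 0, 0], 0], [[-0.1843, 0.076, 0], [0, 0, 0], 0], [[-0.1843, 0.076, 0], [0, 0, 0], 0], [[-0.1843, 0.076, 0], [0, 0, 0], 0]]}}

```text
t: 12.67
eef_pos: [0.681, -0.0022, 0.2357]
tool_rot: [1.95, 2.457, -0.001]
ft_force: [1.2, 1.0, 0.5]
grip_width: 0.0855
gripper_force: 0.0
```

Call:
{"api": "arm_command", "payload": {"motion": [[[0, 0, 0.04], [0, 0, 0], 0], [[0, 0, 0.08], [0, 0, 0], 0], [[0, 0, 0.12], [0, 0, 0], 0], [[0, 0, 0.12], [0, 0, 0], 0], [[0, 0, 0.12], [0, 0, 0], 0]]}}

```text
t: 13.08
eef_pos: [0.675, 0.0044, 0.1383]
tool_rot: [-1.943, -2.462, 0.005]
ft_force: [-0.1, 0.4, -0.2]
grip_width: 0.0854
gripper_force: 0.0
```

Run:
```python
from plan import *
st=ctrl.read_state(); print(st["eef_pos"],st["t"])
s=ctrl.snapshot("wrist"); save(s,"w3")
import pickle; pickle.dump(s,open("w3.pkl","wb"))
```

```text
[0.67502759 0.00437614 0.13831193] 13.0833
```

View pics/w3.png

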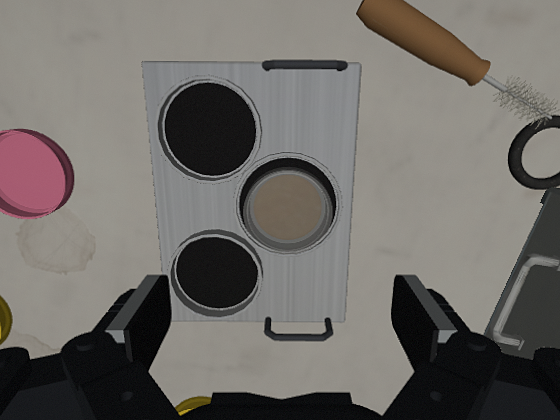

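The dish is at (288,208), sitting low within its collar (centre about (288,202)). A crop should show the flats.

Run:
```python
from plan import *
import pickle
s=pickle.load(open("w3.pkl","rb")); f=s["frame"][140:265,225:350]
c=cv2.resize(f,None,fx=4.8,fy=4.8,interpolation=cv2.INTER_CUBIC)
c=cv2.convertScaleAbs(c,alpha=1.4); cv2.imwrite("pics/c3.png",c[:,:,::-1])
```

```text
(no output)
```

View pics/c3.png

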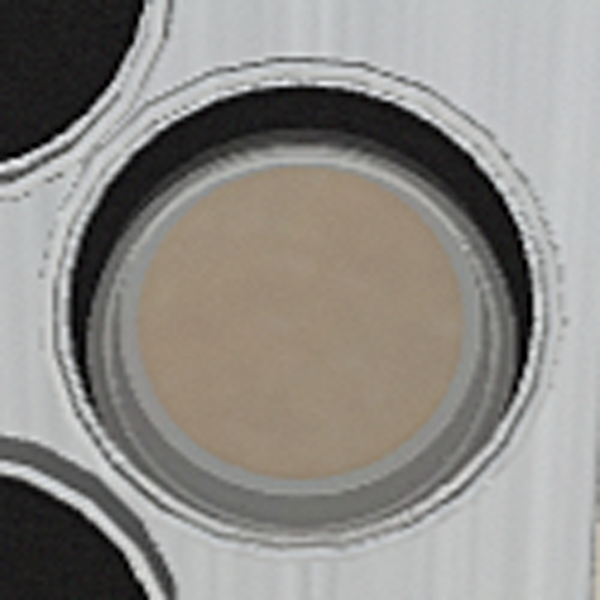

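Run:
```python
from plan import *
import pickle
s=pickle.load(open("w3.pkl","rb"))
q=lambda p:[(p[0]/4.8+225,p[1]/4.8+140)]
print("medium",ray(s,q((301,322)),.016).round(4),ray(s,q((301,322)),.021).round(4)); print("collar",ray(s,q((300,303)),.009).round(4))
# horizontal (tool y axis / rack x) size checks
for a,b,z in(((137,322),(465,322),.016),((112,310),(490,310),.021),((90,330),(517,330),.006),((60,303),(545,303),.009)): print(ray(s,q(a)+q(b),z).round(4).tolist(),np.linalg.norm(np.diff(ray(s,q(a)+q(b),z),axis=0)).round(4))
```

```text
medium [[0.6783 0.0059 0.016 ]] [[0.6779 0.0073 0.021 ]]
collar [[0.6781 0.0066 0.009 ]]
[[0.6557, 0.0005, 0.016], [0.7009, 0.0113, 0.016]] 0.0465
[[0.652, 0.0029, 0.021], [0.7029, 0.0151, 0.021]] 0.0524
[[0.6491, -0.0054, 0.006], [0.7104, 0.0092, 0.006]] 0.063
[[0.6441, -0.0015, 0.009], [0.7127, 0.0149, 0.009]] 0.0704
```

Call:
{"api": "arm_command", "payload": {"motion": [[[0, 0, 0.08], [0, 0, 0], 0.22], [[0, 0, 0.08], [0, 0, 0], 0.22], [[0, 0, 0.08], [0, 0, 0], 0.22], [[0, 0, 0.08], [0, 0, 0], 0.22], [[0, 0, 0.08], [0, 0, 0], 0.22]]}}

```text
t: 13.55
eef_pos: [0.6793, 0.0037, 0.0793]
tool_rot: [1.944, 2.463, 0.005]
ft_force: [0.8, -0.2, 0.8]
grip_width: 0.0668
gripper_force: 0.0
```

Run:
```python
from plan import *
import pickle
def tip(s,e,n):
    P=cloud(s).reshape(-1,3); P=P[s["depth"].ravel()>0]
    Rr=Rt(np.radians(103.4)); Q=(P-e)@Rr
    m=(abs(Q[:,0])<.018)&(abs(Q[:,1])>.02)&(abs(Q[:,1])<.062)&(Q[:,2]>-.03)&(Q[:,2]<.05-0)
    Q=Q[m]
    for sg in(-1,1):
        q=Q[Q[:,1]*sg>0]; print(n,sg,len(q),"z hist",np.histogram(q[:,2]*1e3,bins=np.arange(-30,55,4))[0], "inner |y|",np.percentile(abs(q[:,1]),[0,5]).round(4) if len(q) else "")
s=pickle.load(open("w3.pkl","rb")); tip(s,np.array([.675,.0044,.138]),"open")
st=ctrl.read_state(); s=ctrl.snapshot("wrist"); pickle.dump(s,open("w4.pkl","wb")); save(s,"w4"); print(st["eef_pos"],st["grip_width"]); tip(s,st["eef_pos"],"0.22")
```

```text
open -1 3705 z hist [422 557 542 509 484 405 364 279 141   2   0   0   0   0   0   0   0   0
   0   0   0] inner |y| [0.0423 0.0427]
open 1 3750 z hist [433 571 543 496 457 417 374 298 157   4   0   0   0   0   0   0   0   0
   0   0   0] inner |y| [0.0415 0.042 ]
[0.67933752 0.00374739 0.0793449 ] 0.06675552003331973
0.22 -1 3622 z hist [218 574 394 463 408 383 343 317 284 173  65   0   0   0   0   0   0   0
   0   0   0] inner |y| [0.0332 0.0336]
0.22 1 3572 z hist [215 557 410 458 411 367 340 316 261 183  54   0   0   0   0   0   0   0
   0   0   0] inner |y| [0.0322 0.0327]
```

View pics/w4.png

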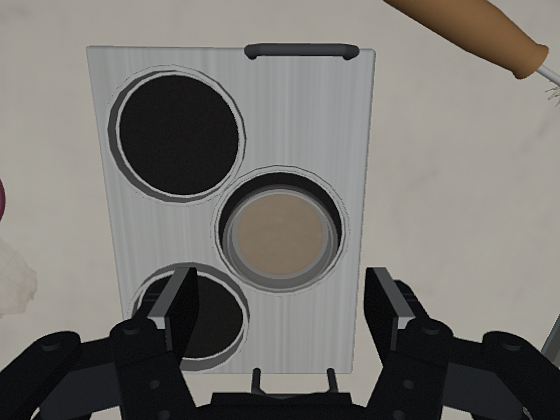

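The pads straddle the dish at (282,233). Depth puts the fingertips about 11 mm below the TCP at this opening.

Call:
{"api": "arm_command", "payload": {"motion": [[[0, 0, 0.03], [0, 0, 0], 0.22], [[0, 0, 0.05], [0, 0, 0], 0.22], [[0, 0, 0.065], [0, 0, 0], 0.22], [[0, 0, 0.065], [0, 0, 0], 0.22], [[0, 0, 0.065], [0, 0, 0], 0.22]], "squeeze": 20}}

```text
t: 14.02
eef_pos: [0.6776, 0.0036, 0.025]
tool_rot: [1.946, 2.465, 0.001]
ft_force: [0.4, 0.5, 0.4]
grip_width: 0.0668
gripper_force: 0.0
```

Call:
{"api": "arm_command", "payload": {"motion": [[[0, 0, 0], [0, 0, 0], 0.3], [[0, 0, 0], [0, 0, 0], 0.36], [[0, 0, 0], [0, 0, 0], 0.42], [[0, 0, 0], [0, 0, 0], 0.45], [[0, 0, 0], [0, 0, 0], 0.45]]}}

```text
t: 14.43
eef_pos: [0.6783, 0.0036, 0.0261]
tool_rot: [1.945, 2.464, 0.003]
ft_force: [-1.0, 0.3, 6.3]
grip_width: 0.0586
gripper_force: 21.3
```

Run:
```python
from plan import *
s=ctrl.snapshot("wrist"); save(s,"w5")
st=ctrl.read_state(); print(st["eef_pos"],st["grip_width"],st["gripper_force"],st["ft_force"])
```

```text
[0.67829182 0.00358425 0.02608457] 0.05868221456263784 21.284567043185234 [-0.07057864 -0.43883436  5.94911228]
```

View pics/w5.png

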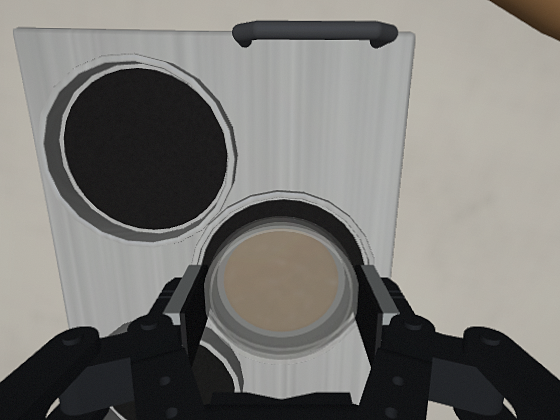

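The dish sits between the pads at about 59 mm. I'll lift it gently and check.

Call:
{"api": "arm_command", "payload": {"motion": [[[0, 0, 0], [0, 0, 0], 0.6], [[0, 0, -0.01], [0, 0, 0], 0.6], [[0, 0, -0.025], [0, 0, 0], 0.6], [[0, 0, -0.05], [0, 0, 0], 0.6], [[0, 0, -0.08], [0, 0, 0], 0.6]], "squeeze": 25}}

```text
t: 14.9
eef_pos: [0.6761, 0.0037, 0.0884]
tool_rot: [-1.945, -2.464, 0.003]
ft_force: [-0.2, 0.3, -0.2]
grip_width: 0.0584
gripper_force: 26.9
```

Call:
{"api": "arm_command", "payload": {"motion": [[[0, 0, -0.02], [0, 0, 0], 0.6], [[0, 0, -0.02], [0, 0, 0], 0.6], [[0, 0, -0.02], [0, 0, 0], 0.6]]}}

```text
t: 15.15
eef_pos: [0.6782, 0.0036, 0.1063]
tool_rot: [1.945, 2.463, 0.003]
ft_force: [-0.6, 0.4, -0.3]
grip_width: 0.0583
gripper_force: 26.9
```

Run:
```python
from plan import *
s=ctrl.snapshot("side"); save(s,"p2")
st=ctrl.read_state(); print(st["eef_pos"],st["grip_width"],st["gripper_force"],st["ft_force"])
c=cv2.resize(s["frame"][130:290,150:350],None,fx=3,fy=3); cv2.imwrite("pics/p2c.png",c[:,:,::-1])
```

```text
[0.67704669 0.00363244 0.1047686 ] 0.0580411225950683 26.86660833656788 [ 0.58608822  0.05278393 -0.3739836 ]
```

View pics/p2c.png

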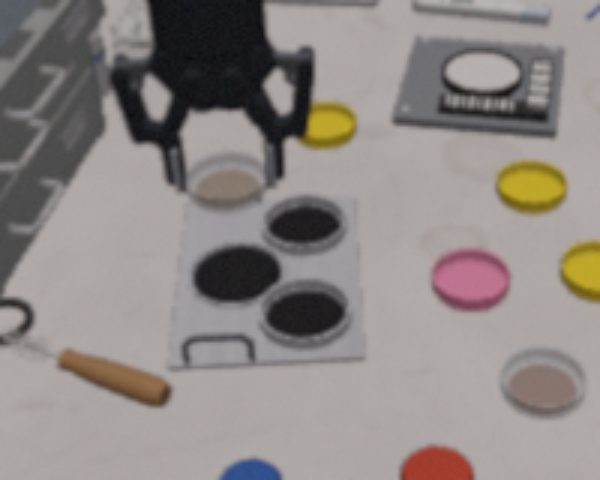

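The dish is lifted level between the pads at crop pixel (228,183). Now I'll carry it to the photo seat.

Call:
{"api": "arm_command", "payload": {"motion": [[[-0.03, -0.0261, 0], [0, 0, 0], 0.6], [[-0.065, -0.0565, 0], [0, 0, 0], 0.6], [[-0.1, -0.087, 0], [0, 0, 0], 0.6], [[-0.135, -0.1174, 0], [0, 0, 0], 0.6], [[-0.17, -0.1479, 0], [0, 0, 0], 0.6]]}}

```text
t: 15.62
eef_pos: [0.5915, -0.1568, 0.1026]
tool_rot: [-1.944, -2.464, 0.002]
ft_force: [1.1, -0.8, -0.5]
grip_width: 0.0583
gripper_force: 26.9
```

Call:
{"api": "arm_command", "payload": {"motion": [[[-0.035, -0.0304, 0], [0, 0, 0], 0.6], [[-0.07, -0.0609, 0], [0, 0, 0], 0.6], [[-0.105, -0.0913, 0], [0, 0, 0], 0.6], [[-0.135, -0.1174, 0], [0, 0, 0], 0.6], [[-0.151, -0.1313, 0], [0, 0, 0], 0.6]]}}

```text
t: 16.03
eef_pos: [0.5165, -0.3006, 0.1027]
tool_rot: [-1.948, -2.461, 0.003]
ft_force: [0.7, -0.0, 0.1]
grip_width: 0.0579
gripper_force: 26.9
```

Call:
{"api": "arm_command", "payload": {"motion": [[[0, 0, 0], [0, 0, 0], 0.6], [[0, 0, 0.02], [0, 0, 0], 0.6], [[0, 0, 0.03], [0, 0, 0], 0.6], [[0, 0, 0.03], [0, 0, 0], 0.6], [[0, 0, 0.03], [0, 0, 0], 0.6]]}}

```text
t: 16.45
eef_pos: [0.5188, -0.2965, 0.0789]
tool_rot: [-1.943, -2.464, 0.0]
ft_force: [0.3, -0.1, 0.6]
grip_width: 0.0582
gripper_force: 26.9
```

Run:
```python
from plan import *
import pickle
st=ctrl.read_state(); print(st["eef_pos"],st["grip_width"],st["ft_force"])
s=ctrl.snapshot("wrist"); save(s,"w6"); pickle.dump(s,open("w6.pkl","wb"))
```

```text
[ 0.51880029 -0.29650972  0.07893039] 0.05818192892894062 [ 0.33372187 -0.12570721  0.62410755]
```

View pics/w6.png

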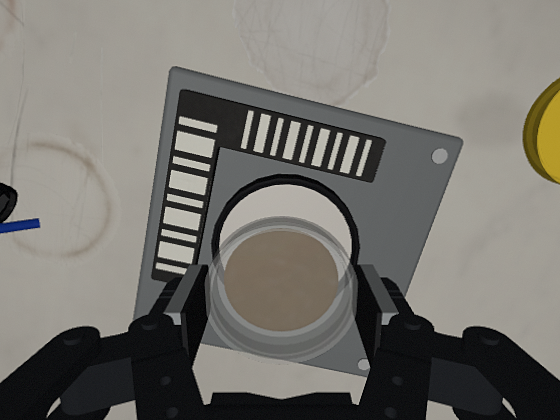

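The seat ring shows with its top at (286,175), left edge at (212,245) and right edge at (359,245). The held dish's medium is at (281,281).

Run:
```python
from plan import *
import pickle
from scipy.optimize import least_squares
s=pickle.load(open("w6.pkl","rb")); f=s["frame"]; hsv=cv2.cvtColor(f,cv2.COLOR_RGB2HSV)
# black ring -> white floor inner edge: bright pixels inside, above the dish
g=cv2.cvtColor(f,cv2.COLOR_RGB2GRAY).astype(int)
pts_o=[];pts_i=[]
for a in np.radians(np.arange(195,346,5)):
    r=np.arange(50,100,.5); u=286+r*np.cos(a); v=250+r*np.sin(a); L=g[v.round().astype(int),u.round().astype(int)]
    b=np.where(L<55)[0]
    if len(b) and r[b[-1]]-r[b[0]]<15: pts_i.append((u[b[0]],v[b[0]])); pts_o.append((u[b[-1]],v[b[-1]]))
for n,p,z in(("outer",pts_o,.023),("inner",pts_i,.023)):
    w=ray(s,p,z)[:,:2]; o=least_squares(lambda q:np.hypot(*(w-q[:2]).T)-q[2],[.5187,-.2976,.037],loss="soft_l1",f_scale=.001); print(n,len(p),o.x.round(4))
H,Sa,V=[hsv[:,:,i].astype(int) for i in range(3)]
m=((H<25)&(Sa>40)&(V<180)).astype(np.uint8); m[:200]=0
c=max(cv2.findContours(m,0,2)[0],key=cv2.contourArea); h=cv2.minEnclosingCircle(c); print(h,[ray(s,h[0],z).round(4) for z in(.0615,.071)])
```

```text
outer 13 [ 0.5201 -0.2962  0.0372]
inner 13 [ 0.5207 -0.2977  0.0344]
((280.5, 279.5), 56.872764587402344) [array([[ 0.518 , -0.2958,  0.0615]]), array([[ 0.5169, -0.291 ,  0.071 ]])]
```

Call:
{"api": "arm_command", "payload": {"motion": [[[-0.002, 0.0006, 0.01], [0, 0, 0], 0.6], [[-0.002, 0.0006, 0.025], [0, 0, 0], 0.6], [[-0.002, 0.0006, 0.035], [0, 0, 0], 0.6], [[-0.002, 0.0006, 0.045], [0, 0, 0], 0.6], [[-0.002, 0.0006, 0.045], [0, 0, 0], 0.6]]}}

```text
t: 16.92
eef_pos: [0.5194, -0.2986, 0.0426]
tool_rot: [-1.944, -2.464, 0.0]
ft_force: [-0.3, -0.8, -0.5]
grip_width: 0.0582
gripper_force: 26.9
```

Call:
{"api": "arm_command", "payload": {"motion": [[[0, 0, 0.003], [0, 0, 0], 0.6], [[0, 0, 0.004], [0, 0, 0], 0.6], [[0, 0, 0.004], [0, 0, 0], 0.6], [[0, 0, 0.004], [0, 0, 0], 0.6]]}}

```text
t: 17.25
eef_pos: [0.5205, -0.2996, 0.0415]
tool_rot: [1.946, 2.465, 0.0]
ft_force: [-0.6, -0.3, -0.9]
grip_width: 0.0583
gripper_force: 26.9
```

Call:
{"api": "arm_command", "payload": {"motion": [[[0, 0, 0.001], [0, 0, 0], 0.6], [[0, 0, 0.001], [0, 0, 0], 0.6], [[0, 0, 0.001], [0, 0, 0], 0.6]]}}

```text
t: 17.5
eef_pos: [0.5204, -0.2995, 0.0405]
tool_rot: [1.946, 2.466, -0.0]
ft_force: [-0.7, -0.4, -0.1]
grip_width: 0.0584
gripper_force: 26.9
```

Call:
{"api": "arm_command", "payload": {"motion": [[[0, 0, 0.0012], [0, 0, 0], 0.6], [[0, 0, 0.0012], [0, 0, 0], 0.6], [[0, 0, 0.0012], [0, 0, 0], 0.6]]}}

```text
t: 17.75
eef_pos: [0.5204, -0.2996, 0.0402]
tool_rot: [1.946, 2.465, 0.0]
ft_force: [-1.9, 0.6, 5.2]
grip_width: 0.0577
gripper_force: 27.3
```

Call:
{"api": "arm_command", "payload": {"motion": [[[0, 0, 0], [0, 0, 0], 0.3], [[0, 0, 0], [0, 0, 0], 0.22], [[0, 0, 0], [0, 0, 0], 0.2], [[0, 0, -0.01], [0, 0, 0], 0.2], [[0, 0, -0.03], [0, 0, 0], 0.2]]}}

```text
t: 18.17
eef_pos: [0.5188, -0.2985, 0.0619]
tool_rot: [-1.944, -2.462, 0.001]
ft_force: [0.8, -0.8, 0.4]
grip_width: 0.0683
gripper_force: 0.0
```

Call:
{"api": "arm_command", "payload": {"motion": [[[0, 0, -0.03], [0, 0, 0], 0.2], [[0, 0, -0.06], [0, 0, 0], 0.1], [[0, 0, -0.1], [0, 0, 0], 0], [[0, 0, -0.1], [0, 0, 0], 0], [[0, 0, -0.1], [0, 0, 0], 0]]}}

```text
t: 18.58
eef_pos: [0.5218, -0.3004, 0.1462]
tool_rot: [1.943, 2.461, 0.001]
ft_force: [-0.0, 0.4, 0.3]
grip_width: 0.0851
gripper_force: 0.0
```

Run:
```python
from plan import *
import pickle
st=ctrl.read_state(); print(st["eef_pos"],st["grip_width"],st["ft_force"])
s=ctrl.snapshot("wrist"); save(s,"w7"); pickle.dump(s,open("w7.pkl","wb"))
K,D,T=cam(s); p=cv2.projectPoints(np.array([[.5195,-.297,.02]]),*(lambda I:(cv2.Rodrigues(I[:3,:3])[0],I[:3,3]))(np.linalg.inv(T)),K,D)[0].ravel(); print(p)
u,v=p.astype(int); c=s["frame"][max(0,v-80):v+80,max(0,u-80):u+80]; cv2.imwrite("pics/w7c.png",cv2.resize(c,None,fx=3.5,fy=3.5)[:,:,::-1])
P=cloud(s); q=P[(abs(P[...,0]-.5195)<.02)&(abs(P[...,1]+.297)<.02)]; print("z",np.percentile(q[:,2],[5,50,95]))
```

```text
[ 0.52180457 -0.30043597  0.14617402] 0.08510621815110118 [-0.01700449  0.36346263  0.27018172]
[278.64557199 200.01971817]
z [0.03419238 0.20108161 0.20823876]
```

View pics/w7c.png

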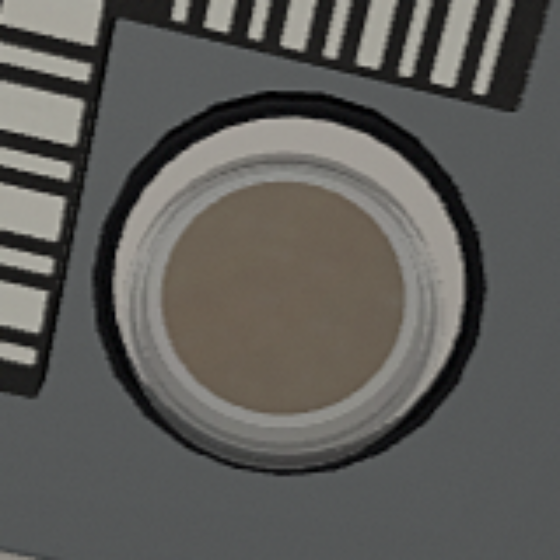

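The used dish sits inside the seat rim at crop pixel (285,300), resting flat; contact came at the expected height. Next is the fresh dish.

Call:
{"api": "arm_command", "payload": {"motion": [[[0.24, 0.0077, 0], [0, 0, 0], 0], [[0.24, 0.0077, 0], [0, 0, 0], 0], [[0.24, 0.0077, 0], [0, 0, 0], 0], [[0.24, 0.0077, 0], [0, 0, 0], 0], [[0.24, 0.0077, 0], [0, 0, 0], 0]]}}

```text
t: 19.05
eef_pos: [0.4781, -0.1074, 0.1416]
tool_rot: [-1.942, -2.461, 0.002]
ft_force: [0.1, 0.4, 0.7]
grip_width: 0.0856
gripper_force: 0.0
```

Call:
{"api": "arm_command", "payload": {"motion": [[[0.2, 0.0064, 0], [0, 0, 0], 0], [[0.2, 0.0064, 0], [0, 0, 0], 0], [[0.2, 0.0064, 0], [0, 0, 0], 0], [[0.2, 0.0064, 0], [0, 0, 0], 0], [[0.2, 0.0064, 0], [0, 0, 0], 0]]}}

```text
t: 19.47
eef_pos: [0.4456, 0.0506, 0.1419]
tool_rot: [-1.937, -2.466, 0.002]
ft_force: [-0.1, -0.4, 0.6]
grip_width: 0.0857
gripper_force: 0.0
```

Call:
{"api": "arm_command", "payload": {"motion": [[[0.0485, 0.0014, 0], [0, 0, 0], 0], [[0.0485, 0.0014, 0.02], [0, 0, 0], 0], [[0.0485, 0.0014, 0.05], [0, 0, 0], 0], [[0.0485, 0.0014, 0.05], [0, 0, 0], 0], [[0.0485, 0.0014, 0.05], [0, 0, 0], 0]]}}

```text
t: 19.88
eef_pos: [0.4397, 0.0831, 0.1018]
tool_rot: [-1.944, -2.463, 0.006]
ft_force: [0.3, 0.3, 0.5]
grip_width: 0.0854
gripper_force: 0.0
```

Call:
{"api": "arm_command", "payload": {"motion": [[[0, 0, 0], [0, 0, 0], 0], [[0, 0, 0], [0, 0, 0], 0]]}}

```text
t: 20.05
eef_pos: [0.4424, 0.083, 0.1039]
tool_rot: [1.948, 2.464, 0.001]
ft_force: [0.1, 0.7, -0.2]
grip_width: 0.0854
gripper_force: 0.0
```

Run:
```python
from plan import *
import pickle
st=ctrl.read_state(); print(st["eef_pos"],st["t"])
s=ctrl.snapshot("wrist"); save(s,"w8"); pickle.dump(s,open("w8.pkl","wb"))
f=s["frame"]; hsv=cv2.cvtColor(f,cv2.COLOR_RGB2HSV); H,Sa,V=[hsv[:,:,i].astype(int) for i in range(3)]
m=((H<25)&(Sa>40)&(V<180)).astype(np.uint8)
c=max(cv2.findContours(m,0,2)[0],key=cv2.contourArea); h=cv2.minEnclosingCircle(c); print(h,[ray(s,h[0],z).round(4) for z in(.0025,.010)])
u,v=map(int,h[0]); c=f[max(0,v-75):v+75,max(0,u-75):u+75]; cv2.imwrite("pics/w8c.png",cv2.convertScaleAbs(cv2.resize(c,None,fx=4,fy=4,interpolation=2),alpha=1.4)[:,:,::-1])
```

```text
[0.44235964 0.08303662 0.10389548] 20.05
((188.83567810058594, 371.29278564453125), 43.420188903808594) [array([[ 0.4047, -0.0444,  0.0025]]), array([[ 0.4054, -0.0377,  0.01  ]])]
```

View pics/w8c.png

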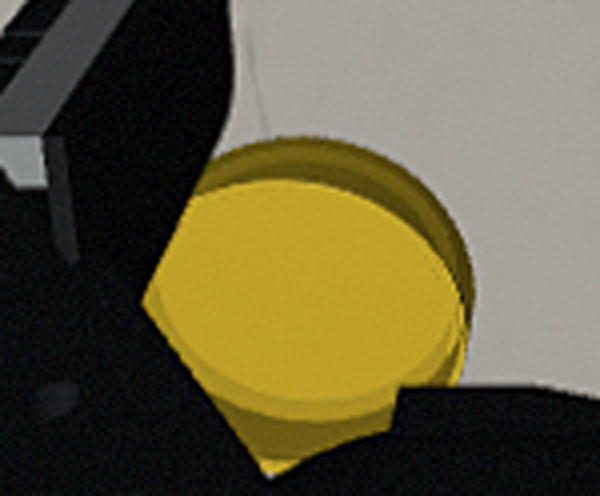

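I've used all 14 picture views, and that last crop landed on a yellow dish at the lower left. From here I'll work from numbers: brown hue only, near the TCP.

Run:
```python
from plan import *
import pickle
s=pickle.load(open("w8.pkl","rb"))
f=s["frame"]; hsv=cv2.cvtColor(f,cv2.COLOR_RGB2HSV); H,Sa,V=[hsv[:,:,i].astype(int) for i in range(3)]
m=((H<25)&(Sa>30)&(Sa<120)&(V>70)&(V<180)).astype(np.uint8); m=cv2.morphologyEx(m,cv2.MORPH_OPEN,np.ones((5,5)))
for c in cv2.findContours(m,0,2)[0]:
    h=cv2.minEnclosingCircle(c)
    if h[1]>25: print(h,cv2.contourArea(c)/(np.pi*h[1]**2),[ray(s,h[0],z).round(4) for z in(.0025,.010)])
P=cloud(s); z=P[...,2]; k=(z>.004)&(z<.02)&(np.hypot(P[...,0]-.441,P[...,1]-.084)<.045); q=P[k][:,:2]
print(k.sum(), q.min(0).round(4),q.max(0).round(4),q.mean(0).round(4))
if k.sum()>200:
    c=(q.min(0)+q.max(0))/2
    for a in range(0,180,10):
        p=q@[np.cos(np.radians(a)),np.sin(np.radians(a))]; lo,hi=np.percentile(p,[.3,99.7]); print(a,((hi-lo)*1e3).round(1),end="; ")
```

```text
((276.8986511230469, 214.0), 37.75602722167969) 0.9360495098613728 [array([[0.4391, 0.0846, 0.0025]]), array([[0.4386, 0.087 , 0.01  ]])]
7745 [0.4094 0.0534] [0.4689 0.1136] [0.4388 0.0853]
0 57.9; 10 57.8; 20 58.0; 30 58.0; 40 58.3; 50 58.6; 60 58.6; 70 58.8; 80 58.7; 90 58.7; 100 58.8; 110 58.6; 120 58.6; 130 58.8; 140 58.6; 150 58.6; 160 58.3; 170 58.0;
```

Call:
{"api": "arm_command", "payload": {"motion": [[[0, -0.003, 0.03], [0, 0, 0], 0.15], [[0, -0.003, 0.06], [0, 0, 0], 0.15], [[0, -0.003, 0.09], [0, 0, 0], 0.15], [[0, -0.003, 0.106], [0, 0, 0], 0.15], [[0, -0.003, 0.106], [0, 0, 0], 0.15]], "squeeze": 20}}

```text
t: 20.52
eef_pos: [0.4383, 0.0825, 0.0171]
tool_rot: [-1.946, -2.463, 0.004]
ft_force: [0.5, 0.7, -1.0]
grip_width: 0.0724
gripper_force: 0.0
```

Call:
{"api": "arm_command", "payload": {"motion": [[[0, 0, 0], [0, 0, 0], 0.22], [[0, 0, 0], [0, 0, 0], 0.3], [[0, 0, 0], [0, 0, 0], 0.36], [[0, 0, 0], [0, 0, 0], 0.42], [[0, 0, 0], [0, 0, 0], 0.45]]}}

```text
t: 20.93
eef_pos: [0.4404, 0.0829, 0.0198]
tool_rot: [1.945, 2.464, 0.003]
ft_force: [0.3, -1.5, 6.4]
grip_width: 0.058
gripper_force: 21.4
```

Call:
{"api": "arm_command", "payload": {"motion": [[[0, 0, 0], [0, 0, 0], 0.6], [[0, 0, 0], [0, 0, 0], 0.6], [[0, 0, -0.025], [0, 0, 0], 0.6], [[0, 0, -0.06], [0, 0, 0], 0.6], [[0, 0, -0.1], [0, 0, 0], 0.6]], "squeeze": 25}}

```text
t: 21.35
eef_pos: [0.4382, 0.083, 0.099]
tool_rot: [-1.946, -2.464, 0.003]
ft_force: [0.8, -0.1, 0.5]
grip_width: 0.0573
gripper_force: 26.9
```

Call:
{"api": "arm_command", "payload": {"motion": [[[0, 0, 0], [0, 0, 0], 0.6], [[0, 0, 0], [0, 0, 0], 0.6], [[0, 0, 0], [0, 0, 0], 0.6]]}}

```text
t: 21.6
eef_pos: [0.4392, 0.0831, 0.0988]
tool_rot: [1.946, 2.465, 0.001]
ft_force: [0.4, 1.1, 0.2]
grip_width: 0.0579
gripper_force: 26.9
```

Run:
```python
from plan import *
import pickle
def disc(s,c,z0,z1,r,n):
    P=cloud(s); z=P[...,2]; k=(z>z0)&(z<z1)&(np.hypot(P[...,0]-c[0],P[...,1]-c[1])<r); q=P[k]
    print(n,k.sum(),((q.min(0)+q.max(0))/2).round(4)[:2],np.ptp(q,axis=0).round(4), "top z",np.percentile(q[:,2],[50,95]).round(4))
disc(pickle.load(open("w3.pkl","rb")),(.677,.004),.012,.03,.04,"used in rack")
disc(pickle.load(open("w7.pkl","rb")),(.52,-.297),.0265,.045,.04,"used in photo")
P=cloud(pickle.load(open("w7.pkl","rb"))); k=(abs(P[...,2]-.0225)<.002)&(np.hypot(P[...,0]-.52,P[...,1]+.297)<.045)&(np.hypot(P[...,0]-.52,P[...,1]+.297)>.032); q=P[k]; print("photo rim",(q.min(0)+q.max(0))/2,np.ptp(q,axis=0))
st=ctrl.read_state(); e=st["eef_pos"]; print(e,st["grip_width"],st["ft_force"])
s=ctrl.snapshot("wrist"); disc(s,e[:2],e[2]-.024,e[2]-.001,.031,"held fresh")
save(s,"w9")
```

```text
used in rack 6217 [ 6.744e-01 -1.000e-04] [0.0681 0.0664 0.0111] top z [0.0209 0.022 ]
used in photo 6446 [ 0.52   -0.3003] [0.0598 0.0599 0.0107] top z [0.035 0.036]
photo rim [ 0.517126   -0.29463917  0.02247891] [0.08414283 0.08470718 0.00395761]
[0.4392362  0.08307237 0.0988238 ] 0.05785466664751461 [0.3592593  1.14124403 0.20621485]
held fresh 18302 [0.4391 0.0837] [0.0614 0.0605 0.016 ] top z [0.0938 0.0948]
```

Call:
{"api": "arm_command", "payload": {"motion": [[[-0.022, 0.0358, 0], [0, 0, 0], 0.6], [[-0.047, 0.0764, 0], [0, 0, 0], 0.6], [[-0.072, 0.117, 0], [0, 0, 0], 0.6], [[-0.097, 0.1576, 0], [0, 0, 0], 0.6], [[-0.122, 0.1982, 0], [0, 0, 0], 0.6]]}}

```text
t: 22.07
eef_pos: [0.6165, 0.0243, 0.0964]
tool_rot: [-1.945, -2.463, 0.003]
ft_force: [-0.7, 0.2, -0.1]
grip_width: 0.0577
gripper_force: 26.9
```

Call:
{"api": "arm_command", "payload": {"motion": [[[-0.022, 0.0357, 0], [0, 0, 0], 0.6], [[-0.0424, 0.0689, 0], [0, 0, 0], 0.6], [[-0.0424, 0.0689, 0], [0, 0, 0], 0.6], [[-0.0424, 0.0689, 0.03], [0, 0, 0], 0.6], [[-0.0424, 0.0689, 0.05], [0, 0, 0], 0.6]]}}

```text
t: 22.48
eef_pos: [0.6772, 0.0044, 0.0558]
tool_rot: [-1.946, -2.463, 0.002]
ft_force: [-0.4, -0.1, 0.4]
grip_width: 0.0577
gripper_force: 26.9
```

Call:
{"api": "arm_command", "payload": {"motion": [[[0, 0, 0], [0, 0, 0], 0.6], [[0, 0, 0], [0, 0, 0], 0.6], [[0, 0, 0], [0, 0, 0], 0.6]]}}

```text
t: 22.73
eef_pos: [0.6772, 0.0048, 0.0581]
tool_rot: [-1.946, -2.465, 0.001]
ft_force: [0.2, -0.4, 0.7]
grip_width: 0.0575
gripper_force: 27.0
```

Run:
```python
from plan import *
from scipy.optimize import least_squares
import pickle
st=ctrl.read_state(); print(st["eef_pos"],st["grip_width"],st["ft_force"])
s=pickle.load(open("w3.pkl","rb")); g=cv2.cvtColor(s["frame"],cv2.COLOR_RGB2GRAY).astype(int)
p=[]
for a in np.radians(np.arange(190,351,5)):  # dark floor -> bright rim transition, upper arc
    r=np.arange(35,60,.25); u=288+r*np.cos(a); v=205+r*np.sin(a); L=cv2.remap(g.astype(np.float32),u[None].astype(np.float32),v[None].astype(np.float32),1)[0]
    d=np.where(L<60)[0]
    if len(d): p.append((u[d[-1]] if r[d[-1]]<56 else u[d[0]],v[d[-1]] if r[d[-1]]<56 else v[d[0]]))
w=ray(s,p,.009)[:,:2]; o=least_squares(lambda q:np.hypot(*(w-q).T)-.036,[.677,.004],loss="soft_l1",f_scale=.001); print(len(p),o.x.round(4),(np.abs(o.fun)*1e3).mean().round(2))
P=cloud(s); k=(P[...,2]>.0185)&(P[...,2]<.0235)&(np.hypot(P[...,0]-.677,P[...,1]-.004)<.033); q=P[k]; print("used",((q.min(0)+q.max(0))/2).round(4),np.ptp(q,axis=0).round(4))
```

```text
[0.6772331  0.00483605 0.05806858] 0.057542936515862994 [ 0.16324865 -0.44152969  0.68048932]
33 [0.6789 0.002 ] 0.62
used [0.6785 0.003  0.0208] [0.0598 0.0601 0.0045]
```

Call:
{"api": "arm_command", "payload": {"motion": [[[-0.0024, 0.0005, 0.005], [0, 0, 0], 0.6], [[-0.0024, 0.0005, 0.015], [0, 0, 0], 0.6], [[-0.0024, 0.0005, 0.028], [0, 0, 0], 0.6], [[-0.0024, 0.0005, 0.038], [0, 0, 0], 0.6], [[-0.0024, 0.0005, 0.038], [0, 0, 0], 0.6]]}}

```text
t: 23.15
eef_pos: [0.6778, 0.0029, 0.0265]
tool_rot: [-1.946, -2.465, 0.002]
ft_force: [0.8, 0.2, 1.0]
grip_width: 0.058
gripper_force: 27.0
```

Call:
{"api": "arm_command", "payload": {"motion": [[[0, 0, 0.002], [0, 0, 0], 0.6], [[0, 0, 0.003], [0, 0, 0], 0.6], [[0, 0, 0.003], [0, 0, 0], 0.6], [[0, 0, 0.003], [0, 0, 0], 0.6]]}}

```text
t: 23.48
eef_pos: [0.6782, 0.0029, 0.0261]
tool_rot: [-1.946, -2.466, 0.0]
ft_force: [-1.7, 0.2, 2.5]
grip_width: 0.0577
gripper_force: 27.2
```

Call:
{"api": "arm_command", "payload": {"motion": [[[0, 0, 0.0012], [0, 0, 0], 0.6], [[0, 0, 0.0012], [0, 0, 0], 0.6], [[0, 0, 0.0012], [0, 0, 0], 0.6]]}}

```text
t: 23.73
eef_pos: [0.6783, 0.0029, 0.026]
tool_rot: [1.947, 2.466, -0.0]
ft_force: [-2.8, -0.5, 7.7]
grip_width: 0.0576
gripper_force: 27.6
```

Call:
{"api": "arm_command", "payload": {"motion": [[[0, 0, 0], [0, 0, 0], 0.3], [[0, 0, 0], [0, 0, 0], 0.22], [[0, 0, 0], [0, 0, 0], 0.2], [[0, 0, -0.01], [0, 0, 0], 0.2], [[0, 0, -0.03], [0, 0, 0], 0.2]]}}

```text
t: 24.15
eef_pos: [0.6767, 0.003, 0.0469]
tool_rot: [-1.944, -2.463, 0.004]
ft_force: [0.0, -0.6, -0.0]
grip_width: 0.0687
gripper_force: 0.0
```

Call:
{"api": "arm_command", "payload": {"motion": [[[0, 0, -0.04], [0, 0, 0], 0.2], [[0, 0, -0.08], [0, 0, 0], 0], [[0, 0, -0.12], [0, 0, 0], 0], [[0, 0, -0.12], [0, 0, 0], 0], [[0, 0, -0.12], [0, 0, 0], 0]]}}

```text
t: 24.57
eef_pos: [0.6806, 0.0028, 0.1483]
tool_rot: [1.943, 2.462, 0.006]
ft_force: [0.0, 0.4, -0.2]
grip_width: 0.0854
gripper_force: 0.0
```

Run:
```python
from plan import *
st=ctrl.read_state(); print(st["eef_pos"],st["grip_width"],st["t"])
s=ctrl.snapshot("wrist"); P=cloud(s)
k=(P[...,2]>.0185)&(P[...,2]<.026)&(np.hypot(P[...,0]-.678,P[...,1]-.003)<.034); q=P[k]; print("fresh",((q.min(0)+q.max(0))/2).round(4),np.ptp(q,axis=0).round(4))
A=np.c_[q[:,:2]-[.678,.003],np.ones(len(q))]; print("plane",np.linalg.lstsq(A,q[:,2],rcond=None)[0].round(4))
# bottles in the tray from top view
s=ctrl.snapshot("top"); f=s["frame"]; hsv=cv2.cvtColor(f,cv2.COLOR_RGB2HSV); H,Sa,V=[hsv[:,:,i].astype(int) for i in range(3)]
for n,m,z in(("blue",(H>95)&(H<125)&(Sa>120),.102),("red",((H<8)|(H>172))&(Sa>120),.116)):
    m=m.astype(np.uint8); m[:, :130]=0; m[:,215:]=0; m[:150]=0; m[265:]=0
    for c in cv2.findContours(m,0,2)[0]:
        h=cv2.minEnclosingCircle(c)
        if h[1]>4: print(n,h,ray(s,h[0],z).round(4))
c=np.array([.678,.003,.2])
```

```text
[0.68062001 0.00282168 0.14828157] 0.0853645095834433 24.5667
fresh [0.6778 0.0036 0.0209] [0.0596 0.06   0.0048]
plane [0.     0.0001 0.021 ]
blue ((158.72784423828125, 183.09494018554688), 6.50478982925415) [[0.591  0.2705 0.102 ]]
red ((161.1774139404297, 225.72579956054688), 8.276192665100098) [[0.4921 0.259  0.116 ]]
```

Call:
{"api": "arm_command", "payload": {"motion": [[[0, 0, -0.05], [0, 0, 0], 0], [[0, 0, -0.1], [0, 0, 0], 0], [[0, 0, -0.13], [0, 0, 0], 0], [[0, 0, -0.13], [0, 0, 0], 0]]}}

```text
t: 25.0
eef_pos: [0.6813, 0.0028, 0.2539]
tool_rot: [1.942, 2.46, 0.008]
ft_force: [0.5, -0.1, 0.6]
grip_width: 0.0852
gripper_force: 0.0
```

Call:
{"api": "arm_command", "payload": {"motion": [[[0.185, -0.0767, 0], [0, 0, 0], 0], [[0.185, -0.0767, 0], [0, 0, 0], 0], [[0.185, -0.0767, 0], [0, 0, 0], 0], [[0.185, -0.0767, 0], [0, 0, 0], 0], [[0.185, -0.0767, 0], [0, 0, 0], 0]]}}

```text
t: 25.42
eef_pos: [0.5783, 0.1373, 0.2462]
tool_rot: [-1.936, -2.464, 0.006]
ft_force: [0.1, -0.4, 0.2]
grip_width: 0.0857
gripper_force: 0.0
```

Call:
{"api": "arm_command", "payload": {"motion": [[[0.1847, -0.0765, 0], [0, 0, 0], 0], [[0.1847, -0.0765, 0], [0, 0, 0], 0], [[0.1847, -0.0765, 0], [0, 0, 0], 0], [[0.1847, -0.0765, 0], [0, 0, 0], 0], [[0.1847, -0.0765, 0], [0, 0, 0], 0]]}}

```text
t: 25.83
eef_pos: [0.4856, 0.2659, 0.2466]
tool_rot: [-1.937, -2.466, 0.005]
ft_force: [0.0, 0.4, -0.9]
grip_width: 0.0851
gripper_force: 0.0
```

Call:
{"api": "arm_command", "payload": {"motion": [[[0, 0, 0], [0, 0, 0], 0], [[0, 0, 0], [0, 0, 0], 0]]}}

```text
t: 26.0
eef_pos: [0.4904, 0.2616, 0.2474]
tool_rot: [-1.945, -2.466, 0.004]
ft_force: [0.3, -1.4, 0.1]
grip_width: 0.0858
gripper_force: 0.0
```

Run:
```python
from plan import *
st=ctrl.read_state(); print(st["eef_pos"],st["grip_width"],st["t"])
s=ctrl.snapshot("wrist"); f=s["frame"]; hsv=cv2.cvtColor(f,cv2.COLOR_RGB2HSV); H,Sa,V=[hsv[:,:,i].astype(int) for i in range(3)]
for n,m,z in(("blue",(H>95)&(H<125)&(Sa>120),.102),("red",((H<8)|(H>172))&(Sa>120),.116)):
    for c in cv2.findContours(m.astype(np.uint8),0,2)[0]:
        h=cv2.minEnclosingCircle(c)
        if h[1]>15: print(n,h,ray(s,h[0],z).round(4))
```

```text
[0.4904293  0.26163084 0.24737486] 0.08578439812786137 26.0
blue ((161.5, 392.5), 20.700340270996094) [[0.4295 0.0674 0.102 ]]
blue ((411.2284851074219, 214.21743774414062), 24.783971786499023) [[0.5871 0.2721 0.102 ]]
blue ((379.0, 187.5), 16.650924682617188) [[0.5576 0.2862 0.102 ]]
red ((282.5, 203.0800018310547), 27.60619354248047) [[0.4908 0.2623 0.116 ]]
```

Call:
{"api": "arm_command", "payload": {"motion": [[[0, 0, 0.05], [0, 0, 0], 0], [[0, 0, 0.1], [0, 0, 0], 0], [[0, 0, 0.15], [0, 0, 0], 0], [[0, 0, 0.195], [0, 0, 0], 0], [[0, 0, 0.2155], [0, 0, 0], 0]], "squeeze": 35}}

```text
t: 26.47
eef_pos: [0.4888, 0.2592, 0.0715]
tool_rot: [-1.948, -2.461, 0.011]
ft_force: [-0.2, -0.7, 1.2]
grip_width: 0.0854
gripper_force: 0.0
```

Call:
{"api": "arm_command", "payload": {"motion": [[[0, 0, 0], [0, 0, 0], 0], [[0, 0, 0], [0, 0, 0], 0], [[0, 0, 0], [0, 0, 0], 1], [[0, 0, 0], [0, 0, 0], 1], [[0, 0, 0], [0, 0, 0], 1]]}}

```text
t: 26.88
eef_pos: [0.4922, 0.2625, 0.0782]
tool_rot: [1.946, 2.464, 0.005]
ft_force: [0.8, -0.0, 5.4]
grip_width: 0.0516
gripper_force: 11.0
```

Call:
{"api": "arm_command", "payload": {"motion": [[[0, 0, 0], [0, 0, 0], 1], [[0, 0, 0], [0, 0, 0], 1], [[0, 0, 0], [0, 0, 0], 1], [[0, 0, 0], [0, 0, 0], 1], [[0, 0, 0], [0, 0, 0], 1]]}}

```text
t: 27.3
eef_pos: [0.4921, 0.2625, 0.0783]
tool_rot: [1.945, 2.464, 0.005]
ft_force: [-0.1, -1.3, 6.2]
grip_width: 0.0511
gripper_force: 36.3
```

Call:
{"api": "arm_command", "payload": {"motion": [[[0, 0, -0.03], [0, 0, 0], 1], [[0, 0, -0.07], [0, 0, 0], 1], [[0, 0, -0.11], [0, 0, 0], 1], [[0, 0, -0.15], [0, 0, 0], 1], [[0, 0, -0.15], [0, 0, 0], 1]]}}

```text
t: 27.72
eef_pos: [0.4944, 0.264, 0.2036]
tool_rot: [1.942, 2.461, 0.018]
ft_force: [1.5, 0.7, -0.3]
grip_width: 0.0514
gripper_force: 37.0
```

Call:
{"api": "arm_command", "payload": {"motion": [[[-0.04, 0.0084, 0], [0, 0, 0], 1], [[-0.085, 0.0177, 0], [0, 0, 0], 1], [[-0.13, 0.0271, 0], [0, 0, 0], 1], [[-0.175, 0.0365, 0], [0, 0, 0], 1], [[-0.22, 0.0459, 0], [0, 0, 0], 1]]}}

```text
t: 28.13
eef_pos: [0.5673, 0.0982, 0.1965]
tool_rot: [1.945, 2.466, 0.001]
ft_force: [-0.3, 0.3, -2.2]
grip_width: 0.0511
gripper_force: 37.0
```

Call:
{"api": "arm_command", "payload": {"motion": [[[-0.045, 0.0094, 0], [0, 0, 0], 1], [[-0.09, 0.0188, 0], [0, 0, 0], 1], [[-0.135, 0.0282, 0], [0, 0, 0], 1], [[-0.18, 0.0376, 0], [0, 0, 0], 1], [[-0.2114, 0.0441, 0], [0, 0, 0], 1]]}}

```text
t: 28.55
eef_pos: [0.6419, -0.0599, 0.1963]
tool_rot: [1.947, 2.463, -0.0]
ft_force: [0.1, 0.8, -0.7]
grip_width: 0.0517
gripper_force: 37.0
```

Call:
{"api": "arm_command", "payload": {"motion": [[[0, 0, 0], [0, 0, 0], 1], [[0, 0, 0], [0, 0, 0], 1], [[0, 0, 0.03], [0, 0, 0], 1], [[0, 0, 0.07], [0, 0, 0], 1], [[0, 0, 0.1], [0, 0, 0], 1]]}}

```text
t: 28.97
eef_pos: [0.6396, -0.0552, 0.1153]
tool_rot: [-1.945, -2.466, -0.0]
ft_force: [-0.3, -0.7, -1.0]
grip_width: 0.0513
gripper_force: 37.0
```

Call:
{"api": "arm_command", "payload": {"motion": [[[0, 0, 0], [0, 0, 0], 1], [[0, 0, 0], [0, 0, 0], 1], [[0, 0, 0], [0, 0, 0], 1]]}}

```text
t: 29.22
eef_pos: [0.6413, -0.0559, 0.1176]
tool_rot: [1.945, 2.466, 0.001]
ft_force: [0.9, -0.9, -1.6]
grip_width: 0.0512
gripper_force: 37.0
```

Call:
{"api": "arm_command", "payload": {"motion": [[[0, 0, 0.01], [0, 0, 0], 1], [[0, 0, 0.02], [0, 0, 0], 1], [[0, 0, 0.03], [0, 0, 0], 1], [[0, 0, 0.039], [0, 0, 0], 1], [[0, 0, 0.039], [0, 0, 0], 1]]}}

```text
t: 29.63
eef_pos: [0.6395, -0.0567, 0.0833]
tool_rot: [-1.945, -2.463, 0.003]
ft_force: [0.2, -0.5, -1.3]
grip_width: 0.0511
gripper_force: 37.0
```

Call:
{"api": "arm_command", "payload": {"motion": [[[0, 0, 0.002], [0, 0, 0], 1], [[0, 0, 0.004], [0, 0, 0], 1], [[0, 0, 0.004], [0, 0, 0], 1], [[0, 0, 0.004], [0, 0, 0], 1]]}}

```text
t: 29.97
eef_pos: [0.641, -0.0569, 0.0821]
tool_rot: [1.947, 2.466, 0.0]
ft_force: [-0.7, -0.7, -0.6]
grip_width: 0.0514
gripper_force: 37.0
```

Call:
{"api": "arm_command", "payload": {"motion": [[[0, 0, 0.0015], [0, 0, 0], 1], [[0, 0, 0.0015], [0, 0, 0], 1], [[0, 0, 0.0015], [0, 0, 0], 0.35], [[0, 0, 0.0015], [0, 0, 0], 0.2], [[0, 0, 0.0015], [0, 0, 0], 0.1]]}}

```text
t: 30.38
eef_pos: [0.6409, -0.0568, 0.0809]
tool_rot: [1.947, 2.466, 0.0]
ft_force: [0.5, -0.0, -0.1]
grip_width: 0.0767
gripper_force: 0.0
```

Call:
{"api": "arm_command", "payload": {"motion": [[[0, 0, 0], [0, 0, 0], 0], [[0, 0, -0.03], [0, 0, 0], 0], [[0, 0, -0.075], [0, 0, 0], 0], [[0, 0, -0.12], [0, 0, 0], 0], [[0, 0, -0.165], [0, 0, 0], 0]]}}

```text
t: 30.8
eef_pos: [0.6403, -0.0568, 0.2137]
tool_rot: [-1.946, -2.465, 0.001]
ft_force: [1.6, 0.6, 0.2]
grip_width: 0.0855
gripper_force: 0.0
```

Call:
{"api": "arm_command", "payload": {"motion": [[[0, 0, -0.045], [0, 0, 0], 0], [[0, 0, -0.045], [0, 0, 0], 0], [[0, 0, -0.045], [0, 0, 0], 0]]}}

```text
t: 31.05
eef_pos: [0.6425, -0.0571, 0.2522]
tool_rot: [1.943, 2.461, 0.005]
ft_force: [-0.4, 0.5, -0.3]
grip_width: 0.0854
gripper_force: 0.0
```

Call:
{"api": "arm_command", "payload": {"motion": [[[0.206, 0.0167, 0], [0, 0, 0], 0], [[0.206, 0.0167, 0], [0, 0, 0], 0], [[0.206, 0.0167, 0], [0, 0, 0], 0], [[0.206, 0.0167, 0], [0, 0, 0], 0], [[0.206, 0.0167, 0], [0, 0, 0], 0]]}}

```text
t: 31.47
eef_pos: [0.6126, 0.1136, 0.2466]
tool_rot: [-1.936, -2.466, -0.001]
ft_force: [0.4, 0.1, -0.0]
grip_width: 0.0853
gripper_force: 0.0
```

Call:
{"api": "arm_command", "payload": {"motion": [[[0.206, 0.0166, 0], [0, 0, 0], 0], [[0.206, 0.0166, 0], [0, 0, 0], 0], [[0.206, 0.0166, 0], [0, 0, 0], 0], [[0.206, 0.0166, 0], [0, 0, 0], 0], [[0.206, 0.0166, 0], [0, 0, 0], 0]]}}

```text
t: 31.88
eef_pos: [0.5876, 0.277, 0.2465]
tool_rot: [-1.936, -2.467, -0.001]
ft_force: [0.0, -0.2, 0.4]
grip_width: 0.0857
gripper_force: 0.0
```

Call:
{"api": "arm_command", "payload": {"motion": [[[0, 0, 0], [0, 0, 0], 0], [[0, 0, 0], [0, 0, 0], 0]]}}

```text
t: 32.05
eef_pos: [0.5894, 0.2695, 0.247]
tool_rot: [-1.945, -2.466, 0.005]
ft_force: [0.4, -0.2, -0.0]
grip_width: 0.0854
gripper_force: 0.0
```

Run:
```python
from plan import *
st=ctrl.read_state(); print(st["eef_pos"],st["grip_width"],st["t"])
s=ctrl.snapshot("wrist"); t=ctrl.snapshot("top")
for s,nm in((s,"w"),(t,"t")):
  f=s["frame"]; hsv=cv2.cvtColor(f,cv2.COLOR_RGB2HSV); H,Sa,V=[hsv[:,:,i].astype(int) for i in range(3)]
  for n,m,z in(("blue",(H>95)&(H<125)&(Sa>120),.102),("red",((H<8)|(H>172))&(Sa>120),.119)):
    for c in cv2.findContours(m.astype(np.uint8),0,2)[0]:
        h=cv2.minEnclosingCircle(c)
        if h[1]>(15 if nm=="w" else 6): print(nm,n,h,ray(s,h[0],z).round(4))
```

```text
[0.58939388 0.26952754 0.24700032] 0.08536832329541078 32.05
w blue ((515.0, 353.5), 15.041708946228027) [[0.8078 0.1848 0.102 ]]
w blue ((283.50714111328125, 194.87693786621094), 23.362186431884766) [[0.5898 0.2725 0.102 ]]
t blue ((426.0, 295.0), 29.15485954284668) [[ 0.3268 -0.3114  0.102 ]]
t blue ((480.0, 275.5), 29.970918655395508) [[ 0.3644 -0.4314  0.102 ]]
t blue ((158.88888549804688, 183.11111450195312), 6.5594258308410645) [[0.5909 0.2701 0.102 ]]
t blue ((420.48748779296875, 91.94999694824219), 16.627347946166992) [[ 0.7866 -0.3361  0.102 ]]
t blue ((231.0, 74.5), 7.159010887145996) [[0.8465 0.1032 0.102 ]]
t blue ((372.7824401855469, 53.667938232421875), 7.225294589996338) [[ 0.886  -0.2322  0.102 ]]
t blue ((395.5, 39.5), 7.648629188537598) [[ 0.9204 -0.2885  0.102 ]]
t blue ((316.5, 35.5), 29.841346740722656) [[ 0.9377 -0.1019  0.102 ]]
t blue ((485.5, 4.0), 9.013978004455566) [[ 1.0072 -0.5133  0.102 ]]
t red ((303.3235168457031, 154.85293579101562), 7.971190452575684) [[ 0.6405 -0.0585  0.119 ]]
t red ((473.5, 154.5), 19.65970230102539) [[ 0.6292 -0.4351  0.119 ]]
t red ((369.22222900390625, 24.037036895751953), 8.76317024230957) [[ 0.9518 -0.2248  0.119 ]]
```

The large bottle is back at exactly its starting pixel, (303,155). Now the small one.

Call:
{"api": "arm_command", "payload": {"motion": [[[0, 0, 0.05], [0, 0, 0], 0], [[0, 0, 0.1], [0, 0, 0], 0], [[0, 0, 0.15], [0, 0, 0], 0], [[0, 0, 0.2], [0, 0, 0], 0], [[0, 0, 0.228], [0, 0, 0], 0]], "squeeze": 35}}

```text
t: 32.57
eef_pos: [0.588, 0.2668, 0.0619]
tool_rot: [-1.948, -2.461, 0.009]
ft_force: [-0.2, -0.4, 0.7]
grip_width: 0.0854
gripper_force: 0.0
```

Call:
{"api": "arm_command", "payload": {"motion": [[[0, 0, 0], [0, 0, 0], 0], [[0, 0, 0], [0, 0, 0], 0], [[0, 0, 0], [0, 0, 0], 1], [[0, 0, 0], [0, 0, 0], 1], [[0, 0, 0], [0, 0, 0], 1]]}}

```text
t: 32.98
eef_pos: [0.5921, 0.2703, 0.069]
tool_rot: [1.946, 2.463, 0.006]
ft_force: [0.2, 0.8, -0.6]
grip_width: 0.0514
gripper_force: 0.0
```

Call:
{"api": "arm_command", "payload": {"motion": [[[0, 0, 0], [0, 0, 0], 1], [[0, 0, 0], [0, 0, 0], 1], [[0, 0, 0], [0, 0, 0], 1], [[0, 0, 0], [0, 0, 0], 1], [[0, 0, 0], [0, 0, 0], 1]]}}

```text
t: 33.4
eef_pos: [0.5917, 0.2703, 0.0689]
tool_rot: [1.945, 2.464, 0.005]
ft_force: [-0.7, -0.7, 6.8]
grip_width: 0.0451
gripper_force: 35.5
```

Call:
{"api": "arm_command", "payload": {"motion": [[[0, 0, -0.03], [0, 0, 0], 1], [[0, 0, -0.07], [0, 0, 0], 1], [[0, 0, -0.11], [0, 0, 0], 1], [[0, 0, -0.15], [0, 0, 0], 1], [[0, 0, -0.15], [0, 0, 0], 1]]}}

```text
t: 33.82
eef_pos: [0.5943, 0.2717, 0.1949]
tool_rot: [1.942, 2.46, 0.02]
ft_force: [0.9, 0.8, -0.1]
grip_width: 0.0454
gripper_force: 36.2
```

Call:
{"api": "arm_command", "payload": {"motion": [[[-0.04, -0.005, 0], [0, 0, 0], 1], [[-0.08, -0.01, 0], [0, 0, 0], 1], [[-0.12, -0.015, 0], [0, 0, 0], 1], [[-0.16, -0.02, 0], [0, 0, 0], 1], [[-0.2, -0.025, 0], [0, 0, 0], 1]]}}

```text
t: 34.23
eef_pos: [0.6077, 0.1086, 0.1868]
tool_rot: [1.945, 2.466, 0.001]
ft_force: [0.1, 0.7, -1.1]
grip_width: 0.0453
gripper_force: 36.2
```

Call:
{"api": "arm_command", "payload": {"motion": [[[-0.04, -0.0054, 0], [0, 0, 0], 1], [[-0.07, -0.009, 0], [0, 0, 0], 1], [[-0.0846, -0.0108, 0], [0, 0, 0], 1], [[-0.0846, -0.0108, 0], [0, 0, 0], 1], [[-0.0846, -0.0108, 0], [0, 0, 0], 1]]}}

```text
t: 34.65
eef_pos: [0.6151, 0.042, 0.1865]
tool_rot: [-1.948, -2.464, -0.001]
ft_force: [0.5, 0.7, -1.2]
grip_width: 0.0453
gripper_force: 36.2
```

Call:
{"api": "arm_command", "payload": {"motion": [[[0, 0, 0.03], [0, 0, 0], 1], [[0, 0, 0.07], [0, 0, 0], 1], [[0, 0, 0.1], [0, 0, 0], 1], [[0, 0, 0.1], [0, 0, 0], 1], [[0, 0, 0.1], [0, 0, 0], 1]]}}

```text
t: 35.07
eef_pos: [0.6138, 0.0436, 0.1052]
tool_rot: [-1.942, -2.465, 0.003]
ft_force: [-0.5, -0.1, -0.7]
grip_width: 0.0454
gripper_force: 36.2
```

Call:
{"api": "arm_command", "payload": {"motion": [[[0, 0, 0], [0, 0, 0], 1], [[0, 0, 0], [0, 0, 0], 1]]}}

```text
t: 35.23
eef_pos: [0.6168, 0.0426, 0.1084]
tool_rot: [1.944, 2.464, 0.004]
ft_force: [0.6, 0.7, -0.4]
grip_width: 0.0452
gripper_force: 36.2
```

Call:
{"api": "arm_command", "payload": {"motion": [[[0, 0, 0.01], [0, 0, 0], 1], [[0, 0, 0.02], [0, 0, 0], 1], [[0, 0, 0.03], [0, 0, 0], 1], [[0, 0, 0.0385], [0, 0, 0], 1], [[0, 0, 0.0385], [0, 0, 0], 1]]}}

```text
t: 35.65
eef_pos: [0.6137, 0.0417, 0.0736]
tool_rot: [-1.945, -2.463, 0.004]
ft_force: [-0.5, -0.9, -1.5]
grip_width: 0.0452
gripper_force: 36.2
```

Call:
{"api": "arm_command", "payload": {"motion": [[[0, 0, 0.002], [0, 0, 0], 1], [[0, 0, 0.004], [0, 0, 0], 1], [[0, 0, 0.004], [0, 0, 0], 1], [[0, 0, 0.004], [0, 0, 0], 1]]}}

```text
t: 35.98
eef_pos: [0.6154, 0.0418, 0.0725]
tool_rot: [1.947, 2.465, 0.0]
ft_force: [0.4, -0.2, -1.0]
grip_width: 0.0451
gripper_force: 36.3
```

Call:
{"api": "arm_command", "payload": {"motion": [[[0, 0, 0.0012], [0, 0, 0], 1], [[0, 0, 0.0012], [0, 0, 0], 1], [[0, 0, 0.0012], [0, 0, 0], 0.4], [[0, 0, 0.0012], [0, 0, 0], 0.25], [[0, 0, 0.0012], [0, 0, 0], 0.1]]}}

```text
t: 36.4
eef_pos: [0.6153, 0.0418, 0.0715]
tool_rot: [1.947, 2.466, 0.0]
ft_force: [-0.4, 0.2, 0.8]
grip_width: 0.0734
gripper_force: 0.0
```

Call:
{"api": "arm_command", "payload": {"motion": [[[0, 0, 0], [0, 0, 0], 0], [[0, 0, -0.03], [0, 0, 0], 0], [[0, 0, -0.075], [0, 0, 0], 0], [[0, 0, -0.12], [0, 0, 0], 0], [[0, 0, -0.165], [0, 0, 0], 0]]}}

```text
t: 36.82
eef_pos: [0.6146, 0.0418, 0.2043]
tool_rot: [-1.946, -2.465, 0.002]
ft_force: [1.4, 0.2, -0.0]
grip_width: 0.0853
gripper_force: 0.0
```

Call:
{"api": "arm_command", "payload": {"motion": [[[0, 0, -0.05], [0, 0, 0], 0], [[0, 0, -0.05], [0, 0, 0], 0], [[0, 0, -0.05], [0, 0, 0], 0]]}}

```text
t: 37.07
eef_pos: [0.6172, 0.0419, 0.2471]
tool_rot: [1.943, 2.461, 0.007]
ft_force: [-0.7, -0.5, -1.1]
grip_width: 0.0853
gripper_force: 0.0
```

Call:
{"api": "arm_command", "payload": {"motion": [[[0.2, 0, 0], [0, 0, 0], 0], [[0.2, 0, 0], [0, 0, 0], 0], [[0.2, 0, 0], [0, 0, 0], 0], [[0.2, 0, 0], [0, 0, 0], 0], [[0.2, 0, 0], [0, 0, 0], 0]]}}

```text
t: 37.48
eef_pos: [0.575, 0.2033, 0.2415]
tool_rot: [-1.937, -2.466, 0.001]
ft_force: [-0.3, -0.1, 0.3]
grip_width: 0.0852
gripper_force: 0.0
```

Run:
```python
from plan import *
t=ctrl.snapshot("top"); S=ctrl.snapshot("side")
f=t["frame"]; hsv=cv2.cvtColor(f,cv2.COLOR_RGB2HSV); H,Sa,V=[hsv[:,:,i].astype(int) for i in range(3)]
for n,m,z,b in(("blue",(H>95)&(H<125)&(Sa>120),.105,(245,155,278,188)),("red",((H<8)|(H>172))&(Sa>120),.119,(288,140,318,175))):
    o=np.zeros(m.shape,np.uint8); o[b[1]:b[3],b[0]:b[2]]=m[b[1]:b[3],b[0]:b[2]]
    for c in cv2.findContours(o,0,2)[0]:
        h=cv2.minEnclosingCircle(c)
        if h[1]>4: print(n,h,ray(t,h[0],z).round(4))
P=cloud(t)
for n,c in(("fresh",(.678,.003)),("used",(.52,-.30)),("small",(.6145,.0425)),("large",(.640,-.0575))):
    k=np.hypot(P[...,0]-c[0],P[...,1]-c[1])<.012; print(n,np.percentile(P[k][:,2],[5,50,95]).round(4))
st=ctrl.read_state(); print(st["t"],st["eef_pos"])
```

```text
blue ((258.6071472167969, 169.25892639160156), 6.780315399169922) [[0.6145 0.0425 0.105 ]]
red ((303.28570556640625, 154.92857360839844), 7.987661838531494) [[ 0.6403 -0.0584  0.119 ]]
fresh [0.0177 0.0204 0.0239]
used [0.0316 0.0347 0.0375]
small [0.1023 0.1048 0.1068]
large [0.1163 0.1188 0.1208]
37.5833 [0.57660435 0.19861421 0.24160895]
```

Both bottles are back at their starting positions and heights, and both dishes lie flat at the expected heights. I'll hand in the job.

```bash
python3 -c "
from plant import ctrl
print(ctrl.close_job())"
```

```text
the job is handed in; nothing more can be done
None
```

The job is done and handed in at about 38 s: the used dish is in the photo seat (about 3 mm off centre), the fresh dish is flat in the rack seat, and both bottles are back upright in their own collars.

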